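Set up the drilling jig and lock its depth stop

TASK

Tip every standing block over the step so that it lies flat on the jig's bed, lengthways, its foot at the step; then swing the hold-down bar right down across the bed and turn the turnbutton across the bar's end to secure it. Then lock the depth stop: fit the holding spanner on the square nut with its handle beside the stop lug, and with the spanner left there turn the wing nut clockwise until it is jammed tight on the square nut, without letting the square nut turn more than the slight play of the spanner against the lug. Last, take the spanner off and lay it flat back on the rubber mat, leaving the other things on the bench where they are.

Things in the scene. Friction and masses are not known exactly. Their poses are not given: they have to be found in the camera images.
- jig: fixed aluminium jig, origin under its centre, x away from robot, z up. In its frame (mm): apron x -95 to -35, top z 12; step at x -35 up to the dark bed, top z 24, x -35 to 85, y +-130; fence at x 85 to 95, top z 46. Hinge post at y 152 (x 3 to 37, top z 62); turnbutton post at y -162 (x 0 to 40, top z 82). Block tops lie at z 64 once tipped, overhanging the step by about 12
- block1: aluminium block 40 (x) x 50 (y) x 95 (z) mm, about 0.5 kg, standing on the apron, 2 to 8 mm short of the step. Origin at the centre of its underside as it stands, z up. Two or three blocks; absent ones read None. With its foot butting the step (slide it there by a low push) a push near its top tips it over; past about 0.5 rad it falls by itself
- block2: aluminium block 40 (x) x 50 (y) x 95 (z) mm, about 0.5 kg, standing on the apron, 2 to 8 mm short of the step. Origin at the centre of its underside as it stands, z up. Two or three blocks; absent ones read None. With its foot butting the step (slide it there by a low push) a push near its top tips it over; past about 0.5 rad it falls by itself
- block3: aluminium block 40 (x) x 50 (y) x 95 (z) mm, about 0.5 kg, standing on the apron, 2 to 8 mm short of the step. Origin at the centre of its underside as it stands, z up. Two or three blocks; absent ones read None. With its foot butting the step (slide it there by a low push) a push near its top tips it over; past about 0.5 rad it falls by itself
- hold_bar (a joint): steel hold-down bar, 25 wide, 12 thick, reaching 286 mm from its hinge at jig x 20, y 150, z 74 mm (mid thickness). 0 = down (stop), level across the bed towards jig -y, 4 mm over the lying blocks; 1.57 = upright; starts about upright, limit 1.85. Stiff hinge: stays where left, needs 3 to 7 N at 150 mm from the hinge
- hold_bar_hinge (a point): point on the bar's hinge axis (the axis is parallel to the jig's x); the bar's -y axis runs along the bar to its free end, its z is normal to the bar's upper face
- turnbutton (a joint): steel strip 72 x 18 x 10 mm pivoted at its middle on its post, with an upright black grip rib along it, 44 long, 10 thick, 24 mm tall. 0 = along jig x, clear of the bar; grows anticlockwise from above; 1.57 = across the bar's end; stops at 1.62. Stays where left, turns with about 0.06 N m
- turnbutton_grip (a point): on the turnbutton's pivot axis, in the rib, 10 mm under the rib's top edge; its x axis lies along the strip and rib, z up
- stop_base: fixed grey plate of the depth stop, 240 x 100 x 16 mm, x away from robot. In its frame (mm): plate x -130 to 110, y +-50; nut axis x 60, y 0; stop lug x -78 to -62, y 13.5 to 27.5, top z 28 (level with the handle's). With the spanner lying on the plate, jaw on the square nut, handle to -x, it bears on the lug's -y side when the nuts are turned clockwise
- square_nut (a joint): angle of the square nut about the vertical, positive clockwise from above; at 0 its sides are parallel to the plate's. Its setting must be kept: unheld it turns easily (0.05 N m) and the wing nut (0.15 N m) drags it round. With the spanner on and bearing on the lug it turns at most 0.1 to 0.35 rad from the start; over 0.5 rad spoils it
- square_mid (a point): on the axis of the square nut, 5 mm above its underside (the nut is a brass block 24 mm square and 22 mm tall, its underside 18 mm above the bench); its x axis is normal to one side
- square_corner (a point): top corner of the square nut, 17 mm from its axis
- wing_nut (a joint): angle of the wing nut relative to the square nut below it, growing clockwise from above; 2.1 = jammed tight (stop). Starts between 0 and 0.6 and stays where it is left
- wing_grip (a point): on the nuts' axis, inside the wing bar, 13 mm below its top edge; the wing bar is 56 mm long (along this x axis), 12 mm thick and 28 mm tall (46 to 75 mm above the bench plane), upright steel
- spanner: loose bright steel open-ended spanner, 12 mm thick, 0.25 kg, lying flat. Handle 20 wide, x -60 to 70 mm, then two jaws, gap 27, open to +x, flared tips to x 117, 57 wide. Upright rubber grip 34 (x) x 18 (y) mm, z 12 to 52. Origin under the grip, z up. It goes on the nut from the side, sliding flat on the plate along its x (the wing nut above bars dropping it on)
- spanner_jaw (a point): middle of the jaw gap, 85 mm from the spanner's origin along its x, 7 mm above its underside; it comes to within 2 mm or so of square_mid when the spanner is fully on (the throat of the jaw is 13 mm behind this point)
- mat: fixed black rubber mat on the bench, 250 (x) x 120 (y) mm, 3 mm thick; origin at the centre of its underside. The spanner starts on it and goes back anywhere whole and flat on it
- collar: bystander: small steel cylinder, 40 mm across and 24 mm tall
- spray_can: bystander: white can, 52 mm across, 150 mm tall
- tape_roll: bystander: roll of yellow tape, 96 mm across, 22 mm tall
- screwdriver: bystander: screwdriver lying flat
- oiler: bystander: orange plastic bottle, 44 mm across, 100 mm tall

How it is judged:
On the way, in this order (a step that is already met when the one before it is completed fails the run):
1. every block lies on its side on the bed, lengthways (angle between the z axis of each of block1, block2, block3 and the x axis of jig, either way round below 0.3 rad and x of block1 in the frame of jig between -0.085 and 0.005 m and y of block1 in the frame of jig between -0.135 and 0.135 m and z of block1 in the frame of jig between 0.036 and 0.056 m and x of block2 in the frame of jig between -0.085 and 0.005 m and y of block2 in the frame of jig between -0.135 and 0.135 m and z of block2 in the frame of jig between 0.036 and 0.056 m and x of block3 in the frame of jig between -0.085 and 0.005 m and y of block3 in the frame of jig between -0.135 and 0.135 m and z of block3 in the frame of jig between 0.036 and 0.056 m), for 0.2 s.
2. the hold-down bar is right down (value of joint hold_bar below 0.06 rad), for 0.2 s.
3. the turnbutton is across the bar's end, bar still down (value of joint hold_bar below 0.06 rad and value of joint turnbutton above 1.3 rad), for 0.2 s.
4. the spanner is on the square nut (horizontal distance between spanner_jaw and square_mid below 0.01 m and distance between spanner_jaw and square_mid below 0.012 m), for 0.2 s.
5. the wing nut is jammed tight with the spanner still on the square nut (all of step 4 and value of joint wing_nut above 1.95 rad), for 0.1 s.
At the end, for the whole second after the job is handed in: blocks lie flat on the bed, lengthways within 0.3 rad, foot within 50 mm of the step; bar under 0.06 rad; turnbutton over 1.3 rad; wing nut over 1.95 rad; spanner flat and at rest on the mat, its origin within 80 mm (x) and 50 mm (y) of the mat's centre (all of step 1 and all of step 3 and value of joint wing_nut above 1.95 rad and x of spanner in the frame of mat between -0.08 and 0.08 m and y of spanner in the frame of mat between -0.05 and 0.05 m and z of spanner in the frame of mat below 0.01 m and angle between spanner's own z axis and vertical below 0.15 rad and linear speed of each of spanner, block1, block2, block3 below 0.02 m/s); the robot touches nothing.
It fails at once if the square nut has turned more than 0.5 rad from its setting (corner moved over 8.5 mm) (distance of square_corner from where it was at the start of the episode above 0.0085 m).
It fails at once if another thing on the bench was moved more than 4 cm (distance of any of spray_can, tape_roll, screwdriver, collar, oiler from where it was at the start of the episode above 0.04 m).
Of block1, block2, block3 only 2 to 3 are there at a start; the rules pass over those that are not, and their reading is None.
At some moment in a run one of spanner may be knocked a few centimetres aside while the robot is not near it.
Once in a run the grip may slacken for a moment while it holds something.
It also fails if it takes over 210 s, if anything falls off the work surface, if the arm or the gripper's body presses on something with over 40 N, if the wrist force passes 120 N, or if a joint passes its speed limit or range.

ROBOT

A 6-joint arm with a two-finger parallel gripper is mounted at the origin on the work surface. World frame = base frame: x ahead of the robot, y to its left, z up, the work surface at z = 0. Lengths are in m, angles in rad, forces in N, time in s.
With the tool pointing down it reaches from about 0.35 to 0.775 m from the base axis. Payload 7.3 kg.
Tool frame: the origin (TCP) lies between the finger pads; the fingertips stand 17 mm ahead of it and the grasp point (between the pads) lies 2 mm behind it; z points along the fingers, y is the line along which they close (so a half turn about z gives the same grasp; the last joint's range is limited). The gripper opens to 92 mm and grips with 3 to 60 N. Pads are 19 mm wide; open, the fingers measure 130 mm over their backs; the gripper's body (75 mm by 190 mm) begins 47 mm behind the grasp point.
Start: joints at [1.01, 0.342, 1.524, -0, 1.275, -0.146], TCP at [0.212, 0.481, 0.244] pointing down, gripper open.
Joint ranges: [-2.53, 2.53], [-0.77, 2.02], [0.04, 2.7], [-1, 4.14], [0.28, 2.66], [-3.11, 3.11]. Speed limits (rad/s): [2.57, 2.57, 3.14, 3.14, 3.14, 3.14].

INTERFACE

Orientations are given as [roll, pitch, yaw] about the fixed x, y, z axes, in that order (R = Rz(yaw) Ry(pitch) Rx(roll)).
In Python, from cell import robot, optics gives the robot as it stands.
- The arm moves only by the tool play_rows, never from a script. Its argument "rows" is a list of rows, each a list of 7 numbers: the shift along the tool's x, y, z in cm, then the turn, a rotation vector about the tool's x, y, z in rad, then the opening, from 0 (shut) to 1 (fully open). In form: [[tx, ty, tz, wx, wy, wz, grip], ...]. A call has 1 to 20 rows; each row is the pose to reach, as a shift and turn from the pose commanded when the call began, along the tool's axes at that moment; what a row does not reach only later rows make up. A row lasts 1/10 s, in which the tool goes at most 50 mm and 8.59 degrees, less where a joint would pass 70% of its speed; a pose out of reach is approached as far as the arm can. A call with a gripper value outside its range is refused whole. The fingers move at their own pace and stop on an object; "squeeze" is the grip in N (left out, the last holds). Time passes only in rows, so rows that repeat a pose let the fingers close. It gives the time, the measured TCP pose, the force, the opening and the grip force at its end, in the units of the state.
- robot.observe(): the state, without advancing time (a new reading comes with each control period).
- optics.read_camera(name): name is "side" or "top"; returns (picture, depth): 400x640x3 uint8, red, green, blue; 400x640 float32, m along the optical axis (not along the pixel's ray), 0 where there is no reading.
- optics.camera_model(name): a dict with "fx", "fy", "cx", "cy" (pixels), "origin" and "rotation" of the camera in the world. Camera axes: x right, y up, looking along -z (the intrinsics and any distortion apply to the point x, -y, -z); pixel columns grow to the right and rows downward; lengths in m; the calibration is good to about 2 mm. A picture is of the moment at which its call begins. camera_model takes no time and is no camera call.
- robot.hand_in(): hands the job in; it is judged then, once.
The state is a dict: "time": time; "qpos": joint angles; "qvel": joint speeds; "joint_efforts": joint torques, N m; "tool_pos": TCP position; "tool_rot": TCP orientation; "contact_force": force on the tool from outside, world axes, zero at the start; "torque": the same for the moment, N m; "opening": finger opening in m; "grip_force": force on a finger pad.
Only numpy, scipy, OpenCV 4.12 (cv2) and the standard library are available. Lean on these libraries where they do the work, as an engineer would, in place of code of your own. Each camera call takes 0.05 s, during which the arm holds its last target. There are 200 camera calls.

## Working session

There is one attempt and no reset: what is moved stays moved. The work goes in short steps, Python scripts to look and compute and a tool call to move; the robot and the scene stay as the last step left them, time stands still between calls to the robot, and variables do not carry over. Pictures are saved under pics/ and viewed, at most 14 in all, crops included, and the job is handed in when it is done.

Besides the shell and the picture viewer there is one more tool, called after ">>>" by a JSON object that holds its "fn" and its "kwargs", one argument or row to a line. play_rows: Moves the arm, as the interface text tells. Its arguments: {"type":"object","properties":{"rows":{"type":"array"},"squeeze":{"type":"number"}},"required":["rows"]}

```bash
ls; mkdir -p pics; cat > h.py <<'E'
import numpy as np, cv2
from cell import robot, optics
from scipy.spatial.transform import Rotation as R
def cam(n):
    m=optics.camera_model(n); return m, np.array(m['origin']), np.array(m['rotation'])
def proj(n,P):
    m,o,r=cam(n); p=(np.atleast_2d(P)-o)@r; return np.c_[m['fx']*p[:,0]/-p[:,2]+m['cx'], -m['fy']*p[:,1]/-p[:,2]+m['cy']]
def ray(n,uv,z):
    m,o,r=cam(n); uv=np.atleast_2d(uv).astype(float)
    d=np.c_[(uv[:,0]-m['cx'])/m['fx'],-(uv[:,1]-m['cy'])/m['fy'],-np.ones(len(uv))]@r.T
    return o+d*((z-o[2])/d[:,2])[:,None]
def cloud(n,depth):
    m,o,r=cam(n); v,u=np.mgrid[:depth.shape[0],:depth.shape[1]]
    p=np.stack([(u-m['cx'])/m['fx']*depth,-(v-m['cy'])/m['fy']*depth,-depth],-1)
    return p@r.T+o
def shot(n,f):
    im,d=optics.read_camera(n); np.savez('pics/'+f+'.npz',im=im,d=d); cv2.imwrite('pics/'+f+'.png',im[...,::-1]); return im,d
E
python3 - <<'E'
from h import *
for n in ('top','side'):
    print(optics.camera_model(n)); im,d=shot(n,n+'0'); print((d>0).mean())
s=robot.observe(); print(s)
E
```

```text
pics
{'fx': 399.7725401019642, 'fy': 399.7725401019642, 'cx': 320.80209542111453, 'cy': 199.3921841829948, 'origin': array([ 0.48727061, -0.05003023,  1.36171109]), 'rotation': array([ 7.46728591e-02,  2.19187946e-04, -1.57217496e+00])}
0.99584765625
{'fx': 424.0044979793086, 'fy': 424.0044979793086, 'cx': 327.0485395928412, 'cy': 204.66451415398706, 'origin': array([0.49602208, 0.76150989, 0.80246384]), 'rotation': array([ 0.87849718, -0.01199465, -3.05632502])}
0.9959609375
{'time': 0.1, 'qpos': array([ 1.01005840e+00,  3.42700762e-01,  1.52487290e+00, -6.89443622e-06,
        1.27542952e+00, -1.45983379e-01]), 'qvel': array([-0.00084193, -0.00177558, -0.00090165,  0.00016061,  0.00262453,
       -0.0006107 ]), 'joint_efforts': array([ 2.69413751e-03, -4.31999516e+01, -2.44696534e+01,  7.20267836e-02,
        5.25200833e-02, -8.51030700e-05]), 'tool_pos': array([0.21135482, 0.48022031, 0.24310665]), 'tool_rot': array([-3.14019617e+00, -1.98659398e-04,  2.72683998e+00]), 'contact_force': array([-0.08599591, -0.12508464, -0.45992285]), 'torque': array([0.00012211, 0.04332731, 0.03304702]), 'grip_force': 0.0, 'opening': 0.09139680030165127}
```

```bash
sed -i "s/np.array(m\['rotation'\])/R.from_euler('xyz',m['rotation']).as_matrix()/" h.py
```

```text
(no output)
```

View pics/top0.png

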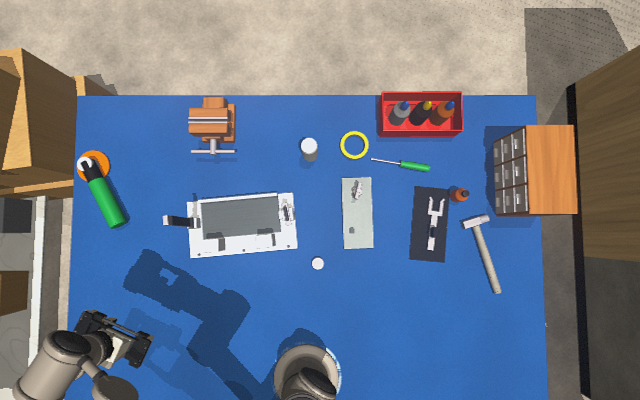

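View pics/side0.png

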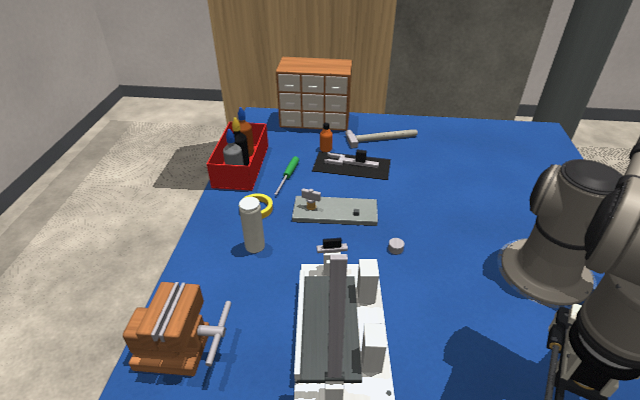

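```bash
python3 - <<'E'
from h import *
f=np.load('pics/top0.npz'); c=cloud('top',f['d']); im=f['im']
g=np.load('pics/side0.npz'); cs=cloud('side',g['d'])
def lab(c,sel,nm,mn=12):
    n,l,st,ce=cv2.connectedComponentsWithStats(sel.astype(np.uint8),connectivity=4)
    for i in range(1,n):
        if st[i,4]<mn: continue
        p=c[l==i]; r=cv2.minAreaRect((p[:,:2]*1000).astype(np.float32))
        print(nm,st[i,:4],st[i,4],'rect',np.round(r[0],1),np.round(r[1],1),round(r[2],1),'z',np.round(np.percentile(p[:,2],[5,50,95])*1000,1))
roi=(c[...,0]>.3)&(c[...,0]<.9)&(c[...,1]>-.6)&(c[...,1]<.45)
z=c[...,2]
print('table z', np.median(z[roi&(im[...,2]>150)&(im[...,0]<80)]))
lab(c,roi&(z>.08)&(z<.115),'blocktop'); lab(c,roi&(z>.12),'tall'); lab(c,roi&(z>.008)&(z<.02),'z8-20',200);lab(c,roi&(z>.03)&(z<.08),'z30-80')
lab(c,roi&(z>.02)&(z<.03),'bed',60)
gr=im.max(2)<75; lab(c,roi&gr&(c[...,1]<-.25)&(z<.06),'mat',100)
lab(c,roi&(c[...,1]<-.25)&(im.min(2)>120),'span',20)
rs=(cs[...,0]>.3)&(cs[...,0]<.9)&(cs[...,1]>-.6)&(cs[...,1]<.45); zs=cs[...,2]
lab(cs,rs&(zs>.09)&(zs<.115),'S blk'); lab(cs,rs&(zs>.12),'S tall');lab(cs,rs&(zs>.03)&(zs<.09),'S30-90')
for n,p,b in(('top',im,(130,170,320,280)),('side',g['im'],(280,140,400,400))):
    q=p[b[1]:b[3],b[0]:b[2]]; s=min(800/q.shape[1],600/q.shape[0]); cv2.imwrite(f'pics/{n}0c.png',cv2.resize(q,None,fx=s,fy=s,interpolation=2)[...,::-1])
E
```

```text
table z 3.93016312822958e-05
blocktop [202 102  23   6] 130 rect [890.1 301.6] [70.6 19.7] 89.6 z [ 90.1  95.6 100.1]
blocktop [413 102  19  18] 140 rect [ 865.1 -375.7] [54.6 45.4] 66.8 z [ 83.7 108.3 114.2]
blocktop [382 102  81  30] 246 rect [ 852.  -378.2] [ 94.8 261.2] 0.1 z [80.9 88.4 93.2]
blocktop [434 103  20  18] 136 rect [ 863.9 -444.8] [55.2 42.3] 70.6 z [ 84.  106.3 113.8]
blocktop [392 104  18  17] 127 rect [ 863.3 -306.8] [54.5 42.7] 81.8 z [ 84.5 107.2 113.6]
blocktop [228 113   3   8] 14 rect [846.6 241.7] [ 2.3 26. ] 82.6 z [ 98.3 102.8 113.9]
blocktop [191 129  44  26] 315 rect [762.  303.7] [ 73.3 137.6] 9.1 z [ 82.1  88.7 112.5]
blocktop [304 151  13   7] 25 rect [725.  -16.8] [10.4 39.9] 14.0 z [ 83.4  96.3 112.7]
blocktop [460 190   9   8] 53 rect [ 600.8 -506.4] [20.9 20.5] 78.4 z [ 80.6  98.3 103.1]
blocktop [282 203  11  23] 133 rect [536.   58.2] [32.5 69.9] 90.0 z [ 80.6  92.4 113.4]
blocktop [190 218   3  10] 20 rect [510.2 362.4] [29.4  6.1] 12.4 z [ 80.6  93.  107.9]
blocktop [255 234  19  14] 215 rect [451.8 129.5] [39.4 50.2] 6.3 z [101.  106.1 110.3]
[... 5249 characters left out ...]
[ 10.3 261.7] 5.2 z [37.5 45.6 47.7]
S30-90 [187 301  45  65] 796 rect [767.8 298.4] [141.9  79.7] 86.0 z [58.6 84.1 89.1]
S30-90 [362 334  24  35] 412 rect [447.4 307. ] [31.2 62.4] 43.2 z [32.6 61.3 86.8]
S30-90 [131 337  49  28] 448 rect [858.5 340.7] [81.4 22.2] 4.3 z [30.4 45.4 82.4]
S30-90 [185 349   5   5] 13 rect [806.  320.1] [ 7.7 10.2] 20.0 z [30.1 30.6 31.2]
S30-90 [180 358   8   6] 16 rect [806.2 340.1] [13.6  7.8] 27.9 z [30.1 30.6 31.6]
S30-90 [157 359   5   6] 14 rect [852.9 347.7] [7.2 8.8] 35.0 z [30.  30.8 32.5]
S30-90 [185 362   6   6] 14 rect [794.6 347.9] [9.9 8.5] 80.8 z [30.2 31.1 32.4]
S30-90 [325 372  20  26] 451 rect [507.3 374.1] [35.3 27. ] 0.1 z [33.7 61.3 85.3]
```

View pics/top0c.png

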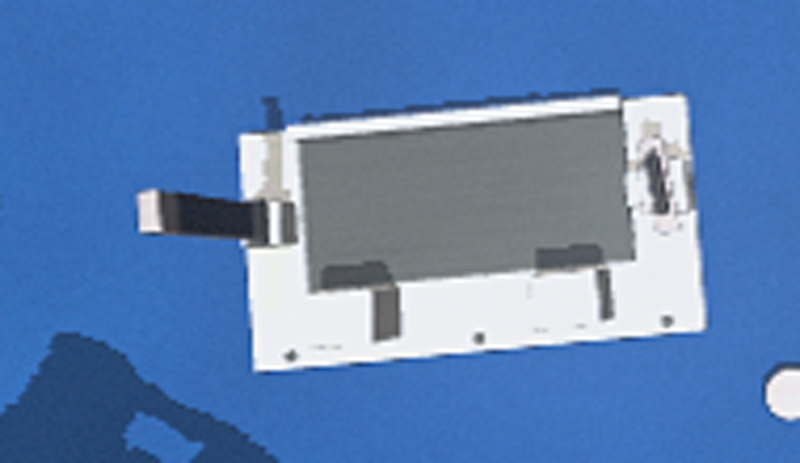

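```bash
cat >> h.py <<'E'
J=np.array([.5027,.2192]); JY=.091
def jw(x,y):  # jig mm -> world
    c,s=np.cos(JY),np.sin(JY); return J+np.array([c*x-s*y,s*x+c*y])/1000
def rot(psi,tilt=(0,0,0)): return R.from_rotvec(tilt)*R.from_euler('xyz',[np.pi,0,psi])
def go(*ps):
    """ps: (x,y,z,psi[,world tilt rotvec]) -> tool-frame rows from present pose"""
    s=robot.observe(); T=R.from_euler('xyz',s['tool_rot']); p=np.array(s['tool_pos'])
    print('at',p.round(4),'rot',s['tool_rot'].round(3),'F',s['contact_force'].round(1),'open',round(s['opening'],4),'t',round(s['time'],1))
    for q in ps:
        d=T.inv().apply(np.array(q[:3])-p)*100; w=(T.inv()*rot(q[3],*q[4:5])).as_rotvec()
        print(np.r_[d.round(2),w.round(3)].tolist(),'rows>=',int(np.ceil(max(np.linalg.norm(d)/5,np.linalg.norm(w)/.15))))
E
python3 - <<'E'
from h import *
b=jw(-105,83.4)
P=np.pi+JY
go((*b,.2,P),(*b,.064,P),(*jw(-84.5,83.4),.064,P))
E
```

```text
at [0.2114 0.4802 0.2431] rot [-3.14  -0.     2.727] F [-0.1 -0.1 -0.5] open 0.0914 t 0.1
[-23.96, -9.93, 4.32, -0.001, -0.001, -0.506] rows>= 6
[-23.96, -9.91, 17.92, -0.001, -0.001, -0.506] rows>= 7
[-25.75, -8.92, 17.92, -0.001, -0.001, -0.506] rows>= 7
```

>>> {"fn": "play_rows", "kwargs": {
  "rows": [
    [-24,-9.9,4.3,0,0,-0.506,0],
    [-24,-9.9,4.3,0,0,-0.506,0],
    [-24,-9.9,4.3,0,0,-0.506,0],
    [-24,-9.9,4.3,0,0,-0.506,0],
    [-24,-9.9,4.3,0,0,-0.506,0],
    [-24,-9.9,4.3,0,0,-0.506,0],
    [-24,-9.9,4.3,0,0,-0.506,0],
    [-24,-9.9,4.3,0,0,-0.506,0],
    [-24,-9.9,8,0,0,-0.506,0],
    [-24,-9.9,12,0,0,-0.506,0],
    [-24,-9.9,16,0,0,-0.506,0],
    [-24,-9.9,17.9,0,0,-0.506,0],
    [-24,-9.9,17.9,0,0,-0.506,0]
  ]
}}

```text
time: 1.4
tool_pos: [0.3887, 0.2934, 0.0625]
tool_rot: [-3.14, -0.005, -3.048]
contact_force: [-0.1, 0.2, -0.2]
opening: 0.0003
grip_force: 0.0
```

```bash
python3 - <<'E'
from h import *
P=np.pi+JY
go(*[(*jw(x,83.4),.064,P) for x in (-90,-84,-100)])
E
```

```text
at [0.3887 0.2934 0.0625] rot [-3.14  -0.005 -3.048] F [-0.1  0.2 -0.2] open 0.0003 t 1.4
[-1.67, -0.09, -0.16, -0.002, -0.005, 0.002] rows>= 1
[-2.27, -0.09, -0.16, -0.002, -0.005, 0.002] rows>= 1
[-0.67, -0.09, -0.16, -0.002, -0.005, 0.002] rows>= 1
```

>>> {"fn": "play_rows", "kwargs": {
  "rows": [
    [-0.5,-0.1,-0.1,0,0,0,0],
    [-1,-0.1,-0.1,0,0,0,0],
    [-1.3,-0.1,-0.1,0,0,0,0],
    [-1.5,-0.1,-0.1,0,0,0,0],
    [-1.7,-0.1,-0.1,0,0,0,0],
    [-1.9,-0.1,-0.1,0,0,0,0],
    [-2.1,-0.1,-0.1,0,0,0,0],
    [-2.2,-0.1,-0.1,0,0,0,0],
    [-2.3,-0.1,-0.1,0,0,0,0],
    [-2.3,-0.1,-0.1,0,0,0,0]
  ]
}}

```text
time: 2.4
tool_pos: [0.41, 0.2933, 0.0656]
tool_rot: [-3.14, -0.009, -3.05]
contact_force: [-15.3, -2.0, 13.7]
opening: -0.0
grip_force: 8.2
```

```bash
cat >> h.py <<'E'
def toj(p): 
    d=(np.array(p)[...,:2]-J)*1000; c,s=np.cos(JY),np.sin(JY); return np.stack([c*d[...,0]+s*d[...,1],-s*d[...,0]+c*d[...,1]],-1)
def comps(c,sel,nm,mn=12):
    n,l,st,ce=cv2.connectedComponentsWithStats(sel.astype(np.uint8),connectivity=4); o=[]
    for i in range(1,n):
        if st[i,4]<mn: continue
        p=c[l==i]; r=cv2.minAreaRect((p[:,:2]*1000).astype(np.float32))
        print(nm,st[i,:5],'rect',np.round(r[0],1),np.round(r[1],1),round(r[2],1),'jig',toj(np.array(r[0])/1000).round(1),'z',np.round(np.percentile(p[:,2],[5,50,95])*1000,1)); o.append(p)
    return o
E
python3 - <<'E'
from h import *
im,d=optics.read_camera('side'); c=cloud('side',d); j=toj(c); z=c[...,2]
comps(c,(abs(j[...,0]+35)<60)&(abs(j[...,1])<130)&(z>.10)&(z<.111),'blk')
P=np.pi+JY
go(*[(*jw(x,83.4),.105,P) for x in (-90,-60,-45,-40)])
E
```

```text
blk [359 259  19  20 317] rect [450.1 128.6] [39.8 52.6] 5.7 jig [-60.6 -85.4] z [103.2 106.5 108.7]
blk [362 323  15  26 241] rect [451.9 297.7] [22.9 52.4] 13.6 jig [-43.4  82.8] z [103.1 106.5 108.7]
at [0.41   0.2933 0.0657] rot [-3.14  -0.009 -3.05 ] F [-15.8  -2.5  13. ] open 0.0005 t 2.5
[0.47, 0.11, -3.93, -0.002, -0.009, 0.0] rows>= 1
[-2.53, 0.11, -3.96, -0.002, -0.009, 0.0] rows>= 1
[-4.03, 0.11, -3.97, -0.002, -0.009, 0.0] rows>= 2
[-4.53, 0.11, -3.98, -0.002, -0.009, 0.0] rows>= 2
```

>>> {"fn": "play_rows", "kwargs": {
  "rows": [
    [1,0,0,0,0,0,0],
    [1,0,-4,0,0,0,0],
    [0.5,0,-4,0,0,0,0],
    [0,0,-4,0,0,0,0],
    [-0.4,0,-4,0,0,0,0],
    [-0.8,0,-4,0,0,0,0],
    [-1.2,0,-4,0,0,0,0],
    [-1.6,0,-4,0,0,0,0],
    [-2,0,-4,0,0,0,0],
    [-2.4,0,-4,0,0,0,0],
    [-2.8,0,-4,0,0,0,0],
    [-3.2,0,-4,0,0,0,0],
    [-3.6,0,-4,0,0,0,0],
    [-4,0,-4,0,0,0,0],
    [-4.4,0,-4,0,0,0,0],
    [-4.8,0,-4,0,0,0,0]
  ]
}}

```text
time: 4.05
tool_pos: [0.4625, 0.2987, 0.1057]
tool_rot: [3.142, 0.0, -3.05]
contact_force: [-0.0, 0.6, -0.5]
opening: 0.0003
grip_force: 0.0
```

```bash
python3 - <<'E'
from h import *
im,d=shot('side','s1'); c=cloud('side',d); j=toj(c); z=c[...,2]
comps(c,(abs(j[...,0]+0)<80)&(abs(j[...,1])<130)&(z>.055)&(z<.15),'blk')
P=np.pi+JY
b=jw(-105,-85)
go((*jw(-100,83),.2,P),(*b,.2,P),(*b,.064,P))
E
```

```text
blk [358 335  18   3  31] rect [451.6 299.3] [66.7 18.1] 65.7 jig [-43.6  84.4] z [ 62.6 127.6 149.7]
blk [328 336   1  17  17] rect [524.8 299.1] [ 0.1 35.6] 4.8 jig [29.3 77.5] z [61.7 63.1 65.7]
blk [343 336   6  25  71] rect [490.8 300.3] [51.3  8.2] 89.6 jig [-4.5 81.9] z [59.8 63.2 65.7]
at [0.4631 0.2987 0.1058] rot [ 3.141e+00  1.000e-03 -3.051e+00] F [0.8 0.4 0.1] open 0.0006 t 4.1
[6.77, 0.02, -9.42, 0.0, 0.001, 0.0] rows>= 3
[7.27, -16.78, -9.43, 0.0, 0.001, 0.0] rows>= 5
[7.28, -16.78, 4.17, 0.0, 0.001, 0.0] rows>= 4
```

>>> {"fn": "play_rows", "kwargs": {
  "rows": [
    [6.8,0,-3,0,0,0,0],
    [6.8,0,-9.4,0,0,0,0],
    [6.8,0,-9.4,0,0,0,0],
    [7.3,-16.8,-9.4,0,0,0,0],
    [7.3,-16.8,-9.4,0,0,0,0],
    [7.3,-16.8,-9.4,0,0,0,0],
    [7.3,-16.8,-9.4,0,0,0,0],
    [7.3,-16.8,-9.4,0,0,0,0],
    [7.3,-16.8,0,0,0,0,0],
    [7.3,-16.8,0,0,0,0,0],
    [7.3,-16.8,4.2,0,0,0,0],
    [7.3,-16.8,4.2,0,0,0,0]
  ]
}}

```text
time: 5.3
tool_pos: [0.4013, 0.1251, 0.0598]
tool_rot: [3.142, -0.01, -3.05]
contact_force: [-0.3, 0.2, 0.8]
opening: 0.0001
grip_force: 0.0
```

```bash
python3 - <<'E'
from h import *
P=np.pi+JY
go(*[(*jw(x,-85.2),.064,P) for x in (-90,-84)])
E
```

```text
at [0.4013 0.1251 0.0598] rot [ 3.142 -0.01  -3.05 ] F [-0.3  0.2  0.8] open 0.0001 t 5.3
[-1.95, -0.08, -0.44, 0.0, -0.01, 0.001] rows>= 1
[-2.55, -0.08, -0.45, 0.0, -0.01, 0.001] rows>= 1
```

>>> {"fn": "play_rows", "kwargs": {
  "rows": [
    [0,0,0,0,0,0,0],
    [-0.5,0,-0.1,0,0,0,0],
    [-1,0,-0.1,0,0,0,0],
    [-1.3,0,-0.1,0,0,0,0],
    [-1.6,0,-0.1,0,0,0,0],
    [-1.8,0,-0.1,0,0,0,0],
    [-2,0,-0.1,0,0,0,0],
    [-2.2,0,-0.1,0,0,0,0],
    [-2.4,0,-0.1,0,0,0,0],
    [-2.4,0,-0.1,0,0,0,0]
  ]
}}

```text
time: 6.3
tool_pos: [0.425, 0.1267, 0.0644]
tool_rot: [3.142, -0.008, -3.05]
contact_force: [-12.0, -0.6, 9.0]
opening: 0.0004
grip_force: 5.7
```

```bash
python3 - <<'E'
from h import *
im,d=optics.read_camera('side'); c=cloud('side',d); j=toj(c); z=c[...,2]
comps(c,(abs(j[...,0]+35)<60)&(abs(j[...,1])<130)&(z>.10)&(z<.111),'blk')
P=np.pi+JY
go(*[(*jw(x,-85),.105,P) for x in (-90,-60,-45,-40)])
E
```

```text
blk [357 259  12  19 159] rect [467.2 130.8] [21.8 52.3] 13.0 jig [-43.4 -84.8] z [102.5 106.7 108.8]
at [0.425  0.1267 0.0644] rot [ 3.142 -0.008 -3.05 ] F [-10.7  -0.6   8.6] open 0.0002 t 6.3
[0.45, 0.01, -4.05, 0.0, -0.008, 0.0] rows>= 1
[-2.55, 0.01, -4.08, 0.0, -0.008, 0.0] rows>= 1
[-4.05, 0.01, -4.09, 0.0, -0.008, 0.0] rows>= 2
[-4.55, 0.01, -4.09, 0.0, -0.008, 0.0] rows>= 2
```

>>> {"fn": "play_rows", "kwargs": {
  "rows": [
    [1,0,0,0,0,0,0],
    [1,0,-4,0,0,0,0],
    [0.5,0,-4,0,0,0,0],
    [0,0,-4,0,0,0,0],
    [-0.4,0,-4,0,0,0,0],
    [-0.8,0,-4,0,0,0,0],
    [-1.2,0,-4,0,0,0,0],
    [-1.6,0,-4,0,0,0,0],
    [-2,0,-4,0,0,0,0],
    [-2.4,0,-4,0,0,0,0],
    [-2.8,0,-4,0,0,0,0],
    [-3.2,0,-4,0,0,0,0],
    [-3.6,0,-4,0,0,0,0],
    [-4,0,-4,0,0,0,0],
    [-4.4,0,-4,0,0,0,0],
    [-4.8,0,-4,0,0,0,0],
    [0,0,-6,0,0,0,0],
    [4,0,-15,0,0,0,0],
    [4,0,-15,0,0,0,0],
    [4,0,-15,0,0,0,0]
  ]
}}

```text
time: 8.35
tool_pos: [0.3895, 0.1236, 0.2198]
tool_rot: [3.141, 0.009, -3.05]
contact_force: [-0.1, -0.2, 1.4]
opening: 0.0003
grip_force: 0.0
```

```bash
python3 - <<'E'
from h import *
im,d=shot('side','s2'); c=cloud('side',d); j=toj(c); z=c[...,2]
comps(c,(abs(j[...,0]+0)<80)&(abs(j[...,1])<130)&(z>.055)&(z<.075),'blkS')
im,d=shot('top','t2'); c=cloud('top',d); j=toj(c); z=c[...,2]
comps(c,(abs(j[...,0]+0)<80)&(abs(j[...,1])<130)&(z>.055)&(z<.075),'blkT')
comps(c,(abs(j[...,0]-20)<30)&(abs(j[...,1]-120)<60)&(z>.12)&(z<.4),'bar')
go()
E
```

```text
blkS [327 272   3  20  50] rect [538.4 136.4] [ 4.6 50.7] 4.8 jig [ 28.  -85.7] z [56.2 63.  65.7]
blkS [346 272  24  20 436] rect [472.3 131.1] [52.9 51.7] 4.7 jig [-38.3 -85. ] z [58.1 63.5 65.9]
blkS [328 336   1  17  17] rect [524.9 298.1] [ 0.1 34.5] 4.8 jig [29.2 76.5] z [61.4 63.7 65.6]
blkS [343 336  35  26 834] rect [463.1 298.6] [65.5 52. ] 4.2 jig [-32.2  82.6] z [59.5 63.4 65.6]
blkT [256 212  18  31 461] rect [495.4 133.7] [95.2 50.6] 5.4 jig [-15.  -84.5] z [59.4 63.8 68.5]
blkT [204 217  18  31 468] rect [479.7 300.8] [94.6 52.2] 5.5 jig [-15.5  83.3] z [59.  63.8 68.2]
bar [162 215  28  12 268] rect [510.9 348.2] [25.2 26.7] 4.6 jig [ 19.9 127.7] z [139.5 289.5 359.3]
at [0.3892 0.1233 0.2157] rot [ 3.141e+00  3.000e-03 -3.050e+00] F [-0.4 -0.7  0.1] open 0.0001 t 8.4
```

View pics/s2.png

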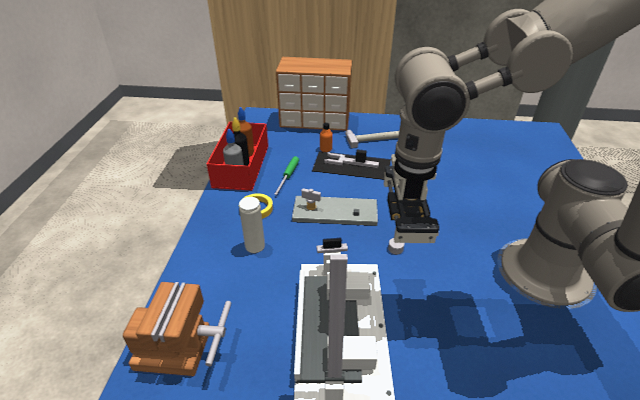

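```bash
python3 - <<'E'
from h import *
P=np.pi+JY
go((*jw(-125,185),.329,P),(*jw(20,185),.329,P))
r=235
for th in np.linspace(1.5,0,20):
    y=150-r*np.cos(th)+6*np.sin(th)+19; z=74+r*np.sin(th)+6*np.cos(th)+17
    print(round(th,2),'ty',round((y-185)/10,1),'tz',round((329-z)/10,1))
E
```

```text
at [0.3892 0.1233 0.2157] rot [ 3.141e+00  3.000e-03 -3.050e+00] F [-0.4 -0.7  0.1] open 0.0001 t 8.4
[0.28, 27.02, -11.32, 0.0, 0.003, 0.0] rows>= 6
[-14.22, 27.01, -11.28, 0.0, 0.003, 0.0] rows>= 7
1.5 ty -2.7 tz 0.3
1.42 ty -4.5 tz 0.5
1.34 ty -6.3 tz 0.8
1.26 ty -8.1 tz 1.2
1.18 ty -9.9 tz 1.8
1.11 ty -11.6 tz 2.5
1.03 ty -13.3 tz 3.4
0.95 ty -14.8 tz 4.4
0.87 ty -16.3 tz 5.5
0.79 ty -17.7 tz 6.7
0.71 ty -19.0 tz 8.0
0.63 ty -20.2 tz 9.4
0.55 ty -21.3 tz 11.0
0.47 ty -22.2 tz 12.5
0.39 ty -23.1 tz 14.2
0.32 ty -23.8 tz 15.9
0.24 ty -24.3 tz 17.7
0.16 ty -24.7 tz 19.5
0.08 ty -25.0 tz 21.3
0.0 ty -25.1 tz 23.2
```

>>> {"fn": "play_rows", "kwargs": {
  "rows": [
    [0.3,0,-11.3,0,0,0,0],
    [0.3,0,-11.3,0,0,0,0],
    [0.3,0,-11.3,0,0,0,0],
    [0.3,27,-11.3,0,0,0,0],
    [0.3,27,-11.3,0,0,0,0],
    [0.3,27,-11.3,0,0,0,0],
    [0.3,27,-11.3,0,0,0,0],
    [0.3,27,-11.3,0,0,0,0],
    [0.3,27,-11.3,0,0,0,0],
    [0.3,27,-11.3,0,0,0,0],
    [-14.2,27,-11.3,0,0,0,0],
    [-14.2,27,-11.3,0,0,0,0],
    [-14.2,27,-11.3,0,0,0,0],
    [-14.2,27,-11.3,0,0,0,0],
    [-14.2,27,-11.3,0,0,0,0],
    [-14.2,27,-11.3,0,0,0,0]
  ]
}}

```text
time: 10.05
tool_pos: [0.5051, 0.4044, 0.3273]
tool_rot: [-3.141, -0.001, -3.051]
contact_force: [0.1, 0.7, 0.1]
opening: 0.0003
grip_force: 0.0
```

```bash
python3 - <<'E'
from h import *
P=np.pi+JY
go((*jw(20,185),.329,P))
E
```

```text
at [0.5051 0.4044 0.3273] rot [-3.141e+00 -1.000e-03 -3.051e+00] F [0.1 0.7 0.1] open 0.0003 t 10.1
[-0.08, 0.08, -0.17, -0.0, -0.001, -0.0] rows>= 1
```

>>> {"fn": "play_rows", "kwargs": {
  "rows": [
    [0,-2.7,0.2,0,0,0,0],
    [0,-4.5,0.4,0,0,0,0],
    [0,-6.3,0.7,0,0,0,0],
    [0,-8.1,1.1,0,0,0,0],
    [0,-9.9,1.7,0,0,0,0],
    [0,-11.6,2.4,0,0,0,0],
    [0,-13.3,3.3,0,0,0,0],
    [0,-14.8,4.3,0,0,0,0],
    [0,-16.3,5.4,0,0,0,0],
    [0,-17.7,6.6,0,0,0,0],
    [0,-19,7.9,0,0,0,0],
    [0,-20.2,9.3,0,0,0,0],
    [0,-21.3,10.9,0,0,0,0],
    [0,-22.2,12.4,0,0,0,0],
    [0,-23.1,14.1,0,0,0,0],
    [0,-23.8,15.8,0,0,0,0],
    [0,-24.3,17.6,0,0,0,0],
    [0,-24.7,19.4,0,0,0,0],
    [0,-25,21.2,0,0,0,0],
    [0,-25.1,22.8,0,0,0,0]
  ]
}}

```text
time: 12.05
tool_pos: [0.5277, 0.1552, 0.1004]
tool_rot: [-3.141, 0.002, -3.049]
contact_force: [0.6, -0.9, 1.0]
opening: 0.0006
grip_force: 0.7
```

>>> {"fn": "play_rows", "kwargs": {
  "rows": [
    [0,0,0.2,0,0,0,0],
    [0,0,0.4,0,0,0,0],
    [0,0,0.5,0,0,0,0]
  ]
}}

```text
time: 12.35
tool_pos: [0.5276, 0.1553, 0.0971]
tool_rot: [-3.141, 0.0, -3.05]
contact_force: [-8.4, -1.2, 17.7]
opening: 0.0002
grip_force: 8.9
```

```bash
python3 - <<'E'
from h import *
im,d=shot('side','s3'); c=cloud('side',d); j=toj(c); z=c[...,2]
m=(abs(j[...,0]-20)<14)&(abs(j[...,1])<150)&(z>.066)&(z<.09)
comps(c,m,'bar')
if m.sum(): print(np.polyfit(j[m][:,1],z[m]*1000,1))
m,o,r=cam('side')
go()
E
```

```text
bar [ 326  295   16   81 1007] rect [514.8 279.8] [ 27.2 181.5] 3.6 jig [17.6 59.2] z [77.5 79.7 81.7]
[1.03908884e-03 7.96122114e+01]
at [0.5275 0.1554 0.0971] rot [-3.141 -0.    -3.049] F [-5.8 -1.3 10. ] open 0.0002 t 12.4
```

>>> {"fn": "play_rows", "kwargs": {
  "rows": [
    [0,0,-5,0,0,0,0],
    [0,0,-10,0,0,0,0],
    [0,5,-13,0,0,0.15,1],
    [0,5,-13,0,0,0.3,1],
    [0,5,-13,0,0,0.45,1],
    [0,5,-13,0,0,0.6,1],
    [0,5,-13,0,0,0.75,1],
    [0,5,-13,0,0,0.9,1],
    [0,5,-13,0,0,1.05,1],
    [0,5,-13,0,0,1.2,1],
    [0,5,-13,0,0,1.35,1],
    [0,5,-13,0,0,1.52,1],
    [0,5,-13,0,0,1.65,1],
    [0,5,-13,0,0,1.8,1],
    [0,5,-13,0,0,1.95,1],
    [0,5,-13,0,0,2.1,1],
    [0,5,-13,0,0,2.25,1],
    [0,5,-13,0,0,2.4,1],
    [0,5,-13,0,0,2.55,1],
    [0,5,-13,0,0,2.7,1]
  ]
}}

```text
time: 14.4
tool_pos: [0.5235, 0.2053, 0.2262]
tool_rot: [3.141, -0.002, 0.532]
contact_force: [-0.6, -0.0, -0.4]
opening: 0.0917
grip_force: 0.0
```

```bash
python3 - <<'E'
from h import *
for n in ('side','top'):
    im,d=shot(n,n+'4'); c=cloud(n,d); z=c[...,2]
    near=(np.hypot(c[...,0]-.536,c[...,1]-.06)<.05)
    bl=near&(im.max(2)<60)&(z>.095); print(bl.sum())
    o=comps(c,bl,n+' rib')
    comps(c,near&(z>.086)&(z<.130),n+' strip')
    for p in o:
        q=p[p[:,2]>.112]; r=cv2.minAreaRect((q[:,:2]*1000).astype(np.float32)); print('ribtop',r,len(q),np.percentile(p[:,2],98))
go()
E
```

```text
51
side rib [330 239   7   7  26] rect [534.   62.9] [ 6.  15.6] 78.3 jig [  16.9 -158.5] z [102.8 112.9 117.5]
side rib [323 243   6   5  25] rect [550.5  67.4] [11.8  4.6] 7.2 jig [  33.8 -155.5] z [ 96.9 102.8 110.6]
side strip [329 238   8   8  30] rect [535.2  61.6] [ 7.7 18.6] 61.2 jig [  18.1 -159.9] z [102.9 113.9 117.5]
side strip [317 243  13  10  96] rect [556.5  65.4] [28.  18.6] 6.0 jig [  39.6 -158.1] z [ 87.5  92.9 107.5]
ribtop ((535.6132202148438, 62.26814270019531), (5.848667144775391, 13.204023361206055), 57.0269660949707) 16 0.11799286915625995
ribtop ((0.0, 0.0), (0.0, 0.0), 0.0) 0 0.11114897223341662
0
top strip [282 203   9  23 129] rect [536.8  63.2] [71.1 22.2] 11.4 jig [  19.8 -158.4] z [ 89.4  95.5 119.3]
at [0.5236 0.2052 0.226 ] rot [ 3.141e+00 -2.000e-03  5.370e-01] F [ 0.6 -0.6  0.1] open 0.0916 t 14.5
```

```bash
python3 - <<'E'
from h import *
go((.5367,.060,.226,.19),(.5367,.060,.112,.19))
E
```

```text
at [0.5236 0.2052 0.226 ] rot [ 3.141e+00 -2.000e-03  5.370e-01] F [ 0.6 -0.6  0.1] open 0.0916 t 14.5
[-6.31, 13.15, -0.0, 0.0, -0.002, 0.347] rows>= 3
[-6.33, 13.14, 11.4, 0.0, -0.002, 0.347] rows>= 4
```

>>> {"fn": "play_rows", "kwargs": {
  "rows": [
    [-6.3,13.2,0,0,0,0.35,0.5],
    [-6.3,13.2,0,0,0,0.35,0.5],
    [-6.3,13.2,0,0,0,0.35,0.5],
    [-6.3,13.2,0,0,0,0.35,0.5],
    [-6.3,13.2,5,0,0,0.35,0.5],
    [-6.3,13.2,9,0,0,0.35,0.5],
    [-6.3,13.2,10.5,0,0,0.35,0.5],
    [-6.3,13.2,11.3,0,0,0.35,0.5],
    [-6.3,13.2,11.3,0,0,0.35,0.5],
    [-6.3,13.2,11.3,0,0,0.35,0],
    [-6.3,13.2,11.3,0,0,0.35,0],
    [-6.3,13.2,11.3,0,0,0.35,0],
    [-6.3,13.2,11.3,0,0,0.35,0],
    [-6.3,13.2,11.3,0,0,0.35,0]
  ],
  "squeeze": 15
}}

```text
time: 15.9
tool_pos: [0.5376, 0.0594, 0.1121]
tool_rot: [-3.141, -0.001, 0.188]
contact_force: [-0.1, 9.8, 2.4]
opening: 0.0104
grip_force: 5.4
```

>>> {"fn": "play_rows", "kwargs": {
  "rows": [
    [0,0,0,0,0,-0.1,0],
    [0,0,0,0,0,-0.2,0],
    [0,0,0,0,0,-0.3,0],
    [0,0,0,0,0,-0.4,0],
    [0,0,0,0,0,-0.5,0],
    [0,0,0,0,0,-0.6,0],
    [0,0,0,0,0,-0.7,0],
    [0,0,0,0,0,-0.8,0],
    [0,0,0,0,0,-0.9,0],
    [0,0,0,0,0,-1,0],
    [0,0,0,0,0,-1.1,0],
    [0,0,0,0,0,-1.2,0],
    [0,0,0,0,0,-1.3,0],
    [0,0,0,0,0,-1.4,0],
    [0,0,0,0,0,-1.45,0],
    [0,0,0,0,0,-1.45,0]
  ]
}}

```text
time: 17.5
tool_pos: [0.5367, 0.0604, 0.1121]
tool_rot: [-3.14, -0.002, 1.639]
contact_force: [-3.1, 4.6, 4.8]
opening: 0.0101
grip_force: 15.0
```

>>> {"fn": "play_rows", "kwargs": {
  "rows": [
    [0,0,0,0,0,0,0.5],
    [0,0,0,0,0,0,0.5],
    [0,0,0,0,0,0,0.5],
    [0,0,-5,0,0,0,0.5],
    [0,0,-10,0,0,0,0.5],
    [0,10,-15,0,0,0,0.5],
    [0,10,-15,0,0,0,0.5],
    [0,10,-15,0,0,0,0.5],
    [0,10,-15,0,0,0,0.5]
  ]
}}

```text
time: 18.4
tool_pos: [0.6388, 0.0657, 0.2619]
tool_rot: [3.14, 0.0, 1.638]
contact_force: [-0.4, 0.4, -0.3]
opening: 0.0457
grip_force: 0.0
```

```bash
python3 - <<'E'
from h import *
go()
f,d=shot('top','t5'); c=cloud('top',d); z=c[...,2]
g,ds=shot('side','s5'); cs=cloud('side',ds); zs=cs[...,2]
for cc,nm in((c,'T'),(cs,'S')):
    comps(cc,(np.hypot(cc[...,0]-.537,cc[...,1]-.06)<.05)&(cc[...,2]>.086)&(cc[...,2]<.13),nm+' tb')
    near=np.hypot(cc[...,0]-.613,cc[...,1]+.168)<.045
    comps(cc,near&(cc[...,2]>.055)&(cc[...,2]<.085),nm+' wing')
    comps(cc,near&(cc[...,2]>.024)&(cc[...,2]<.042),nm+' sq',4)
    comps(cc,(abs(cc[...,0]-.544)<.15)&(abs(cc[...,1]+.171)<.07)&(cc[...,2]>.010)&(cc[...,2]<.021),nm+' plate',60)
    comps(cc,(abs(cc[...,0]-.49)<.07)&(abs(cc[...,1]+.171)<.06)&(cc[...,2]>.021)&(cc[...,2]<.04),nm+' lug',4)
    s=(abs(cc[...,0]-.5)<.16)&(abs(cc[...,1]+.43)<.09)
    im=f if nm=='T' else g
    comps(cc,s&(cc[...,2]>.03)&(cc[...,2]<.07),nm+' grip')
    comps(cc,s&(cc[...,2]>.0085)&(cc[...,2]<.022),nm+' spanner',40)
    comps(cc,s&(im.max(2)<70)&(cc[...,2]<.008),nm+' mat',60)
q=g[135:240,270:410]; cv2.imwrite('pics/s5c.png',cv2.resize(q,None,fx=5.5,fy=5.5,interpolation=cv2.INTER_CUBIC)[...,::-1])
q=f[165:275,335:475]; cv2.imwrite('pics/t5c.png',cv2.resize(q,None,fx=5.4,fy=5.4,interpolation=cv2.INTER_CUBIC)[...,::-1])
E
```

```text
at [0.6388 0.0657 0.2619] rot [3.14  0.    1.638] F [-0.4  0.4 -0.3] open 0.0457 t 18.4
T tb [292 210   6   6  30] rect [540.4  33.7] [15.7 16.1] 1.1 jig [  20.7 -188.2] z [ 89.5  93.3 115.5]
T tb [275 212   6   6  32] rect [534.3  86.3] [18.8 16. ] 89.2 jig [  19.4 -135.2] z [ 89.9  93.1 118.3]
T wing [354 182   8  17  71] rect [ 613.5 -169. ] [12.2 54.2] 75.0 jig [  75.  -396.6] z [61.7 73.7 79. ]
T plate [ 341  177   32   72 1873] rect [ 544.1 -171.1] [240.  100.4] 1.7 jig [   5.8 -392.5] z [11.8 16.  19.9]
T lug [350 227   4   6  20] rect [ 486.4 -152. ] [10.1 16.7] 88.1 jig [ -50.  -368.2] z [25.  27.3 31.6]
T grip [452 189  14  13  86] rect [ 595.9 -498.6] [42.  24.7] 29.2 jig [  27.6 -723.3] z [33.7 58.9 69. ]
T grip [431 227   8  11  77] rect [ 477.6 -421.8] [18.8 33.7] 79.5 jig [ -83.2 -636.1] z [36.  53.3 58.2]
T spanner [427 196  17  55 315] rect [ 506.6 -428.1] [ 49.5 180.8] 82.3 jig [ -54.9 -645. ] z [ 9.6 14.6 19.2]
S tb [329 233   7  27 180] rect [535.6  60.4] [14.5 74.1] 4.7 jig [  18.3 -161.1] z [ 90.7  94.5 117.8]
S wing [303 189  18  11 132] rect [ 609.9 -168.2] [16.8 50.7] 79.2 jig [  71.5 -395.6] z [56.9 68.1 78.3]
S sq [307 202   9   6  46] rect [ 611.4 -160.9] [23.  9.] 3.8 jig [  73.7 -388.4] z [24.8 33.5 40.3]
S plate [ 293  196   85   27 1794] rect [ 542.1 -172.7] [239.7 106.8] 1.7 jig [   3.6 -393.8] z [13.1 15.9 18.6]
S lug [354 209   6   6  32] rect [ 481.5 -152.6] [14.3 18.7] 2.5 jig [ -54.9 -368.4] z [21.8 27.4 30.3]
S grip [320 131  13  13 124] rect [ 598.2 -499.9] [41.6 30.8] 5.6 jig [  29.7 -724.8] z [37.3 54.7 68.5]
S grip [356 149  11  11  96] rect [ 476.  -421.3] [19.7 33.9] 89.0 jig [ -84.8 -635.4] z [32.2 47.2 56.9]
S spanner [332 153  47  15 248] rect [ 496.4 -430.4] [ 53.5 161.3] 83.3 jig [ -65.3 -646.4] z [ 9.7 14.6 18.5]
S mat [328 157  62  23 766] rect [ 478.7 -412.5] [122.5 192.2] 84.5 jig [ -81.3 -626.9] z [0.3 3.2 6.1]
```

View pics/s5c.png

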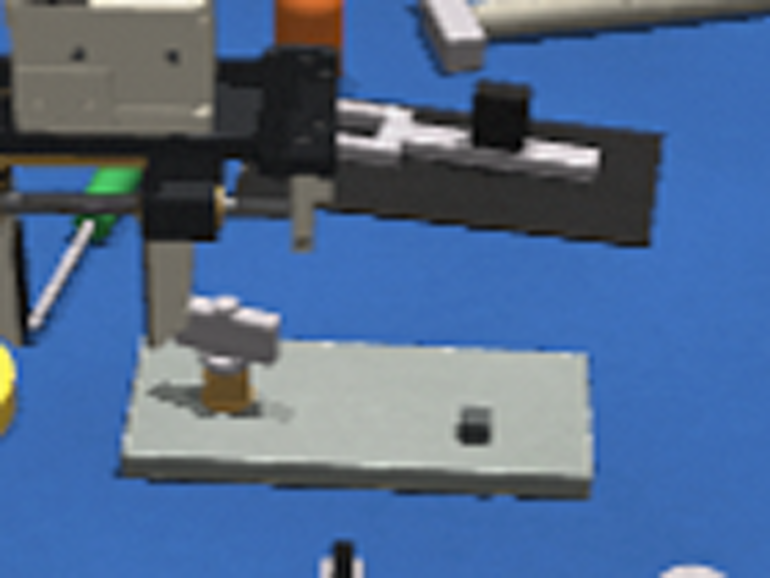

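View pics/t5c.png

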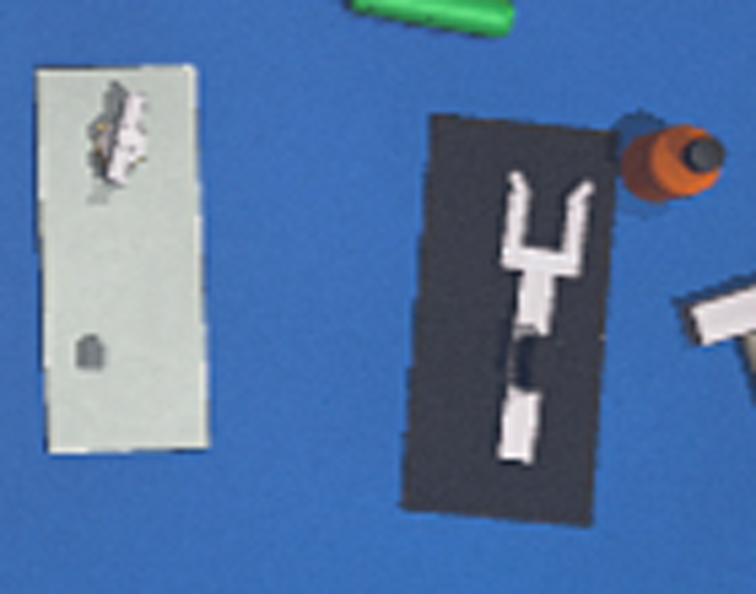

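```bash
python3 - <<'E'
from h import *
u=np.array([[430,113],[617,132],[592,525],[402,508]])/5.4+[335,165]-.5
m=ray('top',u,.003); print('mat',m.round(4),m.mean(0).round(4))
go((.477,-.4216,.2,-.19))
E
```

```text
mat [[ 0.6363 -0.3688  0.003 ]
 [ 0.6241 -0.4868  0.003 ]
 [ 0.3778 -0.465   0.003 ]
 [ 0.3885 -0.3467  0.003 ]] [ 0.5067 -0.4169  0.003 ]
at [0.6364 0.0658 0.2606] rot [-3.139 -0.     1.638] F [-0.8 -1.3  0.6] open 0.0462 t 18.5
[-47.57, -19.15, 6.1, -0.002, 0.002, 1.828] rows>= 13
```

>>> {"fn": "play_rows", "kwargs": {
  "rows": [
    [-5,-2,0.6,0,0,0.15,0.6],
    [-10,-4,1.2,0,0,0.3,0.6],
    [-15,-6,1.8,0,0,0.45,0.6],
    [-19,-7.6,2.5,0,0,0.6,0.6],
    [-23,-9.2,3,0,0,0.75,0.6],
    [-27,-11,3.5,0,0,0.9,0.6],
    [-31,-12.5,4,0,0,1.05,0.6],
    [-35,-14,4.5,0,0,1.2,0.6],
    [-39,-15.6,5,0,0,1.35,0.6],
    [-43,-17.3,5.5,0,0,1.5,0.6],
    [-47.6,-19.2,6.1,0,0,1.65,0.6],
    [-47.6,-19.2,6.1,0,0,1.8,0.6],
    [-47.6,-19.2,6.1,0,0,1.83,0.6],
    [-47.6,-19.2,6.1,0,0,1.83,0.6],
    [-47.6,-19.2,6.1,0,0,1.83,0.6]
  ]
}}

```text
time: 20.0
tool_pos: [0.4778, -0.4205, 0.2009]
tool_rot: [-3.141, 0.0, -0.188]
contact_force: [0.9, -0.2, 0.1]
opening: 0.0553
grip_force: 0.0
```

```bash
python3 - <<'E'
from h import *
im,d=shot('side','s6'); cc=cloud('side',d)
s=(abs(cc[...,0]-.5)<.16)&(abs(cc[...,1]+.43)<.09)
comps(cc,s&(cc[...,2]>.03)&(cc[...,2]<.07),' grip')
comps(cc,s&(cc[...,2]>.0085)&(cc[...,2]<.022),' spanner',20)
go((.477,-.4216,.1,-.19),(.477,-.4216,.037,-.19))
E
```

```text
grip [320 132  13  14 138] rect [ 598.6 -497.9] [42.1 30.5] 2.6 jig [  30.3 -722.9] z [32.  51.5 67.4]
 grip [356 149  11  11  99] rect [ 475.7 -422.5] [20.1 33.3] 79.9 jig [ -85.2 -636.6] z [32.  47.5 56.5]
 spanner [320 145  13   6  46] rect [ 597.2 -496.9] [42.2 21.2] 8.1 jig [  29.  -721.8] z [ 9.  15.7 20.7]
 spanner [325 152  54  15 287] rect [ 505.2 -425.6] [ 52.7 179. ] 79.2 jig [ -56.1 -642.3] z [ 9.2 14.2 17.6]
at [ 0.4779 -0.4206  0.201 ] rot [-3.141 -0.    -0.188] F [-0.3  0.4 -0.1] open 0.0551 t 20.1
[-0.07, 0.12, 10.1, -0.0, -0.0, 0.002] rows>= 3
[-0.07, 0.12, 16.4, -0.0, -0.0, 0.002] rows>= 4
```

>>> {"fn": "play_rows", "kwargs": {
  "rows": [
    [0,0.1,5,0,0,0,0.6],
    [0,0.1,10,0,0,0,0.6],
    [0,0.1,13,0,0,0,0.6],
    [0,0.1,15,0,0,0,0.6],
    [0,0.1,16.3,0,0,0,0.6],
    [0,0.1,16.3,0,0,0,0.6],
    [0,0.1,16.3,0,0,0,0],
    [0,0.1,16.3,0,0,0,0],
    [0,0.1,16.3,0,0,0,0],
    [0,0.1,16.3,0,0,0,0],
    [0,0.1,16.3,0,0,0,0],
    [0,0.1,14,0,0,0,0],
    [0,0.1,11,0,0,0,0],
    [0,0.1,8,0,0,0,0],
    [0,0.1,8,0,0,0,0]
  ],
  "squeeze": 40
}}

```text
time: 21.55
tool_pos: [0.4789, -0.4246, 0.1251]
tool_rot: [3.137, -0.006, -0.192]
contact_force: [0.3, -0.2, -2.4]
opening: 0.0177
grip_force: 39.8
```

```bash
cat >> h.py <<'E'
BY=.03; BO=np.array([.5541,-.1708])
def bw(x,y):
    c,s=np.cos(BY),np.sin(BY); return BO+np.array([c*x-s*y,s*x+c*y])/1000
def tob(p):
    d=(np.array(p)[...,:2]-BO)*1000; c,s=np.cos(BY),np.sin(BY); return np.stack([c*d[...,0]+s*d[...,1],-s*d[...,0]+c*d[...,1]],-1)
E
python3 - <<'E'
from h import *
go((*bw(-92,-1),.125,BY),(*bw(-92,-1),.085,BY))
E
```

```text
at [ 0.4789 -0.4246  0.1251] rot [ 3.137 -0.006 -0.192] F [ 0.3 -0.2 -2.4] open 0.0177 t 21.6
[-6.42, -24.22, -0.15, 0.005, -0.006, -0.222] rows>= 6
[-6.44, -24.24, 3.85, 0.005, -0.006, -0.222] rows>= 6
```

>>> {"fn": "play_rows", "kwargs": {
  "rows": [
    [-1,-4,0,0,0,-0.04,0],
    [-2.1,-8,0,0,0,-0.08,0],
    [-3.2,-12,0,0,0,-0.12,0],
    [-4.2,-16,0,0,0,-0.16,0],
    [-5.3,-20,0,0,0,-0.2,0],
    [-6.4,-24.2,0,0,0,-0.222,0],
    [-6.4,-24.2,0,0,0,-0.222,0],
    [-6.4,-24.2,2,0,0,-0.222,0],
    [-6.4,-24.2,3.8,0,0,-0.222,0],
    [-6.4,-24.2,3.8,0,0,-0.222,0],
    [-6.4,-24.2,3.8,0,0,-0.222,0]
  ]
}}

```text
time: 22.65
tool_pos: [0.4604, -0.1732, 0.0822]
tool_rot: [-3.141, 0.001, 0.029]
contact_force: [0.7, -0.2, -2.5]
opening: 0.0177
grip_force: 39.9
```

```bash
python3 - <<'E'
from h import *
go()
for n in ('side','top'):
    im,d=shot(n,n+'7'); cc=cloud(n,d); b=tob(cc); z=cc[...,2]
    s=(b[...,0]>-170)&(b[...,0]<45)&(abs(b[...,1])<45)&(z>.045)&(z<.072)&(im.min(2)>90)
    for p in comps(cc,s,n+' spanner',10):
        q=tob(p); print('base ext',q.min(0).round(1),q.max(0).round(1), 'jaw part y', q[q[:,0]>-5][:,1].min() if (q[:,0]>-5).any() else None, q[q[:,0]>-5][:,1].max() if (q[:,0]>-5).any() else None)
    s=(np.hypot(b[...,0]-60,b[...,1])<35)&(z>.055)&(z<.085)
    for p in comps(cc,s,n+' wing'): q=tob(p); print(q.mean(0))
q=im[165:275,320:400]; cv2.imwrite('pics/t7c.png',cv2.resize(q,None,fx=5.4,fy=5.4,interpolation=cv2.INTER_CUBIC)[...,::-1])
E
```

```text
at [ 0.4604 -0.1732  0.0822] rot [-3.141e+00  1.000e-03  2.900e-02] F [ 0.7 -0.2 -2.5] open 0.0177 t 22.6
side spanner [323 191  64  13 299] rect [ 489.4 -169.3] [ 54.3 176.5] 89.0 jig [ -48.5 -385.7] z [55.4 58.7 61. ]
base ext [-153.6  -27.7] [22.8 27.1] jaw part y -27.734860490701845 26.8763159590219
side wing [302 188  19  12 151] rect [ 611.7 -169.5] [16.6 55.2] 76.8 jig [  73.2 -397. ] z [56.7 69.1 76.4]
[57.28687048  2.3354423 ]
top spanner [361 201   4  14  42] rect [ 558.4 -186.1] [43.2  9.8] 0.0 jig [  18.6 -408.6] z [50.  59.3 65.1]
top spanner [349 202   5  17  55] rect [ 550.2 -150.5] [52.4 11.6] 4.3 jig [  13.7 -372.4] z [51.6 59.6 63.6]
top spanner [356 252   7   4  14] rect [ 406.1 -171.6] [21.6  8.3] 59.0 jig [-131.7 -380.4] z [55.9 58.3 61.3]
base ext [-17.9 -20.8] [ 25.3 -10.7] jaw part y -20.826336093454486 -10.705864089388383
base ext [-29.7  15.4] [22.7 27.3] jaw part y 15.356458815935657 27.316183101342055
base ext [-150.3   -7.7] [-140.    11.4] jaw part y None None
top wing [354 182   8  18  71] rect [ 613.4 -169. ] [12.1 55.1] 75.7 jig [  75.  -396.6] z [62.4 73.9 79.4]
[59.3462285   0.44982021]
```

View pics/t7c.png

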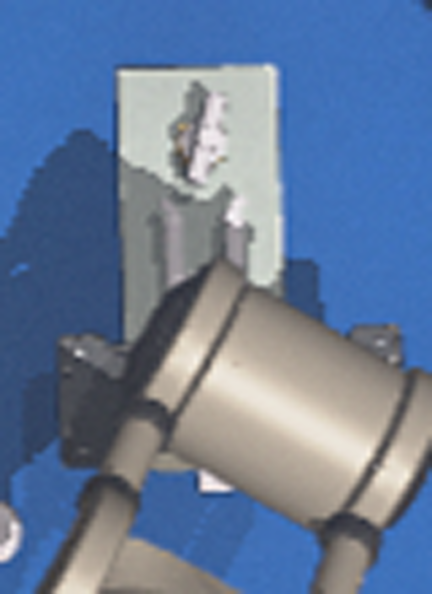

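>>> {"fn": "play_rows", "kwargs": {
  "rows": [
    [0,0,1,0,0,0,0],
    [0,0,2,0,0,0,0],
    [0,0,2.8,0,0,0,0],
    [0,0,2.8,0,0,0,0],
    [0,0,2.8,0,0,0,0]
  ]
}}

```text
time: 23.25
tool_pos: [0.4606, -0.173, 0.0544]
tool_rot: [-3.141, 0.001, 0.03]
contact_force: [-0.5, -0.5, -1.4]
opening: 0.0178
grip_force: 39.9
```

>>> {"fn": "play_rows", "kwargs": {
  "rows": [
    [0,0,0.15,0,0,0,0],
    [0.5,0,0.15,0,0,0,0],
    [1,0,0.15,0,0,0,0],
    [1.5,0,0.15,0,0,0,0],
    [2,0,0.15,0,0,0,0],
    [2.5,0,0.15,0,0,0,0],
    [3,0,0.15,0,0,0,0],
    [3.5,0,0.15,0,0,0,0],
    [4,0,0.15,0,0,0,0],
    [4,0,0.15,0,0,0,0]
  ]
}}

```text
time: 24.25
tool_pos: [0.5005, -0.1733, 0.0531]
tool_rot: [3.14, 0.001, 0.028]
contact_force: [-4.3, -7.8, -2.4]
opening: 0.018
grip_force: 40.4
```

```bash
cat > sp.py <<'E'
from h import *
go()
for n in ('side','top'):
    im,d=shot(n,'sp'+n); cc=cloud(n,d); b=tob(cc); z=cc[...,2]
    s=(b[...,0]>-170)&(b[...,0]<100)&(abs(b[...,1])<45)&(z>.021)&(z<.036)&(im.min(2)>90)&(np.hypot(b[...,0]+70,b[...,1]-20)>14)
    for p in comps(cc,s,n+' spanner',10):
        q=tob(p); r=cv2.minAreaRect(q.astype(np.float32)); print('base ext',q.min(0).round(1),q.max(0).round(1),r[0],r[2])
    s=(np.hypot(b[...,0]-60,b[...,1])<35)&(z>.055)&(z<.085)
    comps(cc,s,n+' wing')
    s=(np.hypot(b[...,0]-60,b[...,1])<20)&(z>.03)&(z<.040)&(im[...,0]>im[...,2]*1.5)
    comps(cc,s,n+' sq',4)
E
python3 sp.py
```

```text
at [ 0.5005 -0.1733  0.0531] rot [3.14e+00 1.00e-03 2.80e-02] F [-4.3 -7.8 -2.4] open 0.018 t 24.2
side spanner [309 199  45  11 179] rect [ 554.2 -172.2] [124.3  49.4] 1.0 jig [  15.7 -394.5] z [26.4 29.2 31.9]
side spanner [357 204  15   7  62] rect [ 459.2 -170.5] [42.8 22.9] 12.7 jig [ -78.7 -384.2] z [25.9 29.7 32.3]
base ext [-62.  -26.2] [62.5 23.2] (0.0610198974609375, -1.431070327758789) 89.30965423583984
base ext [-113.7  -12.2] [-73.3  13.3] (-94.83001708984375, 3.1125001907348633) 11.029023170471191
side wing [302 189  20  10 158] rect [ 610.5 -168.9] [54.1 15.6] 9.8 jig [  72.1 -396.3] z [56.8 69.3 77.5]
side sq [307 202   9   4  24] rect [ 613.4 -162. ] [12.3 24.6] 77.3 jig [  75.6 -389.7] z [30.8 34.2 39. ]
top spanner [349 190   4  13  35] rect [ 598.4 -150.9] [40.2 10.5] 4.7 jig [  61.7 -377.2] z [24.2 29.7 33. ]
top spanner [361 190   4  12  29] rect [ 600.  -188.3] [ 8.8 37. ] 83.8 jig [  59.8 -414.6] z [25.  29.6 33. ]
top spanner [355 237   6   7  40] rect [ 451.7 -171.5] [17.5 20. ] 89.5 jig [ -86.3 -384.4] z [25.  28.9 33. ]
base ext [24.6 14.2] [64.9 24.7] (44.892906188964844, 18.583080291748047) 2.942568778991699
base ext [ 26.5 -25.3] [ 63.5 -14.2] (45.316986083984375, -18.852628707885742) 82.10273742675781
base ext [-112.7   -6.3] [-92.3  11.4] (-102.38551330566406, 2.3843741416931152) 87.8285140991211
top wing [355 182   6  17  69] rect [ 614.1 -169.2] [53.9 12.3] 8.4 jig [  75.7 -396.9] z [60.6 74.2 79. ]
```

```bash
python3 - <<'E'
import numpy as np,cv2
L=[]
for f in('side7','spside'):
    L.append(cv2.resize(np.load(f'pics/{f}.npz')['im'][180:225,290:380],None,fx=8,fy=6.5,interpolation=cv2.INTER_CUBIC))
a=np.vstack(L)
cv2.imwrite('pics/cmp.png',a[...,::-1]); print(a.shape)
E
```

```text
(584, 720, 3)
```

View pics/cmp.png

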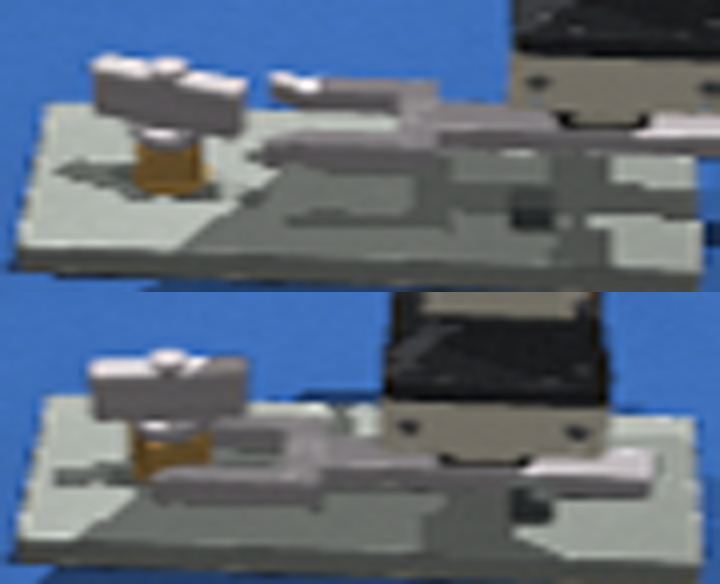

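>>> {"fn": "play_rows", "kwargs": {
  "rows": [
    [0,0.05,0,0,0,0,0],
    [0,0.1,0,0,0,0,0],
    [0,0.1,0,0,0,0,0],
    [0,0.1,0,0,0,0,0]
  ]
}}

```text
time: 24.75
tool_pos: [0.5003, -0.1741, 0.0531]
tool_rot: [3.141, 0.001, 0.028]
contact_force: [-3.0, -6.5, -2.7]
opening: 0.0176
grip_force: 40.2
```

```bash
python3 - <<'E'
import h
from h import *
go(); print('base tcp',tob(np.array(robot.observe()['tool_pos'])))
def ang(n,f):
    g=np.load(f'pics/{f}.npz'); im,d=g['im'],g['d']; cc=cloud(n,d); b=tob(cc); z=cc[...,2]
    s=(np.hypot(b[...,0]-60,b[...,1])<35)&(z>.066)&(z<.085)
    p=b[s]; w,v=np.linalg.eigh(np.cov(p.T)); a=np.arctan(v[1,1]/v[0,1]); print(f,'wing ang',a.round(3),p.mean(0).round(1),len(p))
optics_im=shot('side','w1'); shot('top','w1t')
for n,f in (('top','top0'),('side','side0'),('top','top7'),('side','side7'),('top','sptop'),('side','spside'),('top','w1t'),('side','w1')): ang(n,f)
E
```

```text
at [ 0.5003 -0.1741  0.0531] rot [3.141e+00 1.000e-03 2.800e-02] F [-3.  -6.5 -2.7] open 0.0176 t 24.8
base tcp [-53.847014    -1.64896567]
top0 wing ang -0.289 [59.5  0.1] 67
side0 wing ang -0.276 [57.6  1.3] 93
top7 wing ang -0.285 [60.  -0.1] 65
side7 wing ang -0.282 [58.2  1.2] 96
sptop wing ang 0.13 [60.7  0.1] 63
spside wing ang 0.122 [57.   1.2] 99
w1t wing ang 0.132 [60.7  0.2] 64
w1 wing ang 0.137 [58.   1.3] 94
```

```bash
python3 - <<'E'
from h import *
L=[]
for f in('side7','w1'):
    g=np.load(f'pics/{f}.npz'); L.append(cv2.resize(g['im'][184:214,297:327],None,fx=13,fy=13,interpolation=cv2.INTER_NEAREST))
    cc=cloud('side',g['d']); b=tob(cc); im=g['im'].astype(int); z=cc[...,2]
    s=(np.hypot(b[...,0]-60,b[...,1])<25)&(im[...,0]>im[...,2]*1.4)&(z>.028)&(z<.041)
    vs,us=np.nonzero(s)
    for u in np.unique(us):
        k=us==u; print(f,u,k.sum(),np.median(b[vs[k],u],0).round(1),im[vs[k],u].mean(0).round())
cv2.imwrite('pics/nut.png',np.hstack(L)[...,::-1])
E
```

```text
side7 307 5 [68.9  8.7] [112.  93.  62.]
side7 308 3 [65.9 10.9] [100.  77.  41.]
side7 309 4 [63.2  9.2] [96. 75. 42.]
side7 310 4 [60.1 11.4] [93. 74. 44.]
side7 311 3 [57.5  9.7] [92. 73. 45.]
side7 312 4 [54.6 10. ] [94. 74. 43.]
side7 313 3 [51.7  9.5] [99. 77. 42.]
side7 314 3 [48.8 10.5] [91. 69. 33.]
side7 315 1 [46.4  5.6] [142. 125.  94.]
w1 307 2 [69.4  3.5] [74. 58. 36.]
w1 308 1 [66.   9.8] [89. 69. 36.]
w1 309 4 [62.9 12.2] [108.  84.  46.]
w1 310 3 [60.2 11.6] [95. 73. 38.]
w1 311 4 [57.2 12.2] [92. 74. 46.]
w1 312 3 [54.7  9.6] [92. 74. 45.]
w1 313 3 [52.  7.] [91. 71. 39.]
w1 314 3 [49.2  6.3] [93. 72. 38.]
w1 315 4 [46.4  5. ] [98. 78. 46.]
w1 316 1 [43.8  2.4] [91. 78. 62.]
```

View pics/nut.png

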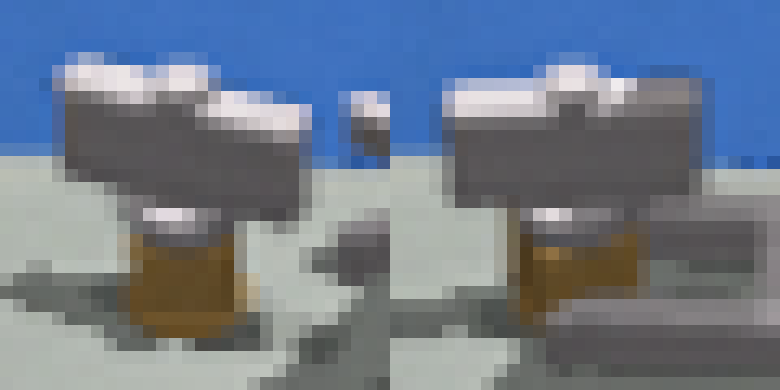

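>>> {"fn": "play_rows", "kwargs": {
  "rows": [
    [-0.2,-0.05,0,0,0,0,0],
    [-0.4,-0.05,0,0,0,0,0],
    [-0.6,-0.05,0,0,0,0,0],
    [-0.6,-0.05,0,0,0,0,0]
  ]
}}

```text
time: 25.25
tool_pos: [0.4944, -0.1723, 0.0531]
tool_rot: [-3.141, 0.001, 0.03]
contact_force: [-0.4, -0.5, -2.3]
opening: 0.0176
grip_force: 40.0
```

```bash
cat > w.py <<'E'
from h import *
import sys
go(); print('base tcp',tob(np.array(robot.observe()['tool_pos'])).round(1))
for n in ('top','side'):
    im,d=shot(n,'w_'+n); cc=cloud(n,d); b=tob(cc); z=cc[...,2]
    s=(np.hypot(b[...,0]-60,b[...,1])<35)&(z>.066)&(z<.085)
    p=b[s]
    if len(p)<20: print('few',len(p)); continue
    w,v=np.linalg.eigh(np.cov(p.T)); print(n,'wing',np.arctan2(v[1,1],v[0,1]).round(3),'mod pi',len(p))
E
python3 w.py
```

```text
at [ 0.4944 -0.1723  0.0531] rot [-3.141e+00  1.000e-03  3.000e-02] F [-0.4 -0.5 -2.3] open 0.0176 t 25.2
base tcp [-59.7   0.3]
top wing -3.02 mod pi 68
side wing -3.023 mod pi 93
```

>>> {"fn": "play_rows", "kwargs": {
  "rows": [
    [-0.5,0,0,0,0,0,0],
    [-1,0,0,0,0,0,0],
    [-1.5,0,0,0,0,0,0],
    [-2,0,0,0,0,0,0],
    [-2.5,0,0,0,0,0,0],
    [-2.7,0.4,0,0,0,0,0],
    [-2.7,0.8,0,0,0,0,0],
    [-2.7,1.2,0,0,0,0,0],
    [-2.7,1.6,0,0,0,0,0],
    [-2.7,1.6,0,0,0,0,0]
  ]
}}

```text
time: 26.35
tool_pos: [0.4685, -0.1901, 0.0532]
tool_rot: [3.141, -0.0, 0.029]
contact_force: [0.1, 0.1, -2.5]
opening: 0.0177
grip_force: 40.0
```

```bash
python3 w.py; python3 - <<'E'
from h import *
g=np.load('pics/w_top.npz'); cc=cloud('top',g['d']); b=tob(cc); z=cc[...,2]
s=(b[...,0]>-40)&(b[...,0]<48)&(abs(b[...,1]+10)<45)&(z>.021)&(z<.038)
for p in comps(cc,s,'jaws',8):
    q=tob(p); print(q.min(0).round(1),q.max(0).round(1),'tip',q[q[:,0]>q[:,0].max()-8].mean(0).round(1))
q=g['im'][175:235,335:385]; cv2.imwrite('pics/j.png',cv2.resize(q,None,fx=10,fy=10,interpolation=cv2.INTER_CUBIC)[...,::-1])
E
```

```text
at [ 0.4685 -0.1901  0.0532] rot [ 3.141 -0.     0.029] F [ 0.1  0.1 -2.5] open 0.0177 t 26.4
base tcp [-86.2 -16.7]
top wing -3.025 mod pi 67
side wing -3.015 mod pi 98
jaws [354 200   5  18  50] rect [ 556.7 -168.9] [56.7 13.5] 3.3 jig [  18.5 -391.4] z [24.2 29.1 32.9]
jaws [365 200   5  11  31] rect [ 568.6 -203.2] [11.9 33.3] 85.6 jig [  27.2 -426.7] z [24.  28.7 34. ]
[-25.9  -4.5] [30.9  9.4] tip [27.1  5.3]
[ -3.7 -40.5] [ 29.7 -27.6] tip [ 26.6 -35.5]
```

View pics/j.png

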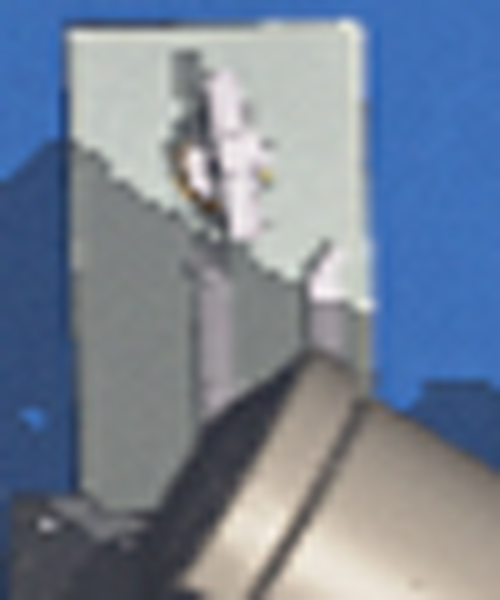

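>>> {"fn": "play_rows", "kwargs": {
  "rows": [
    [0,-0.15,0,0,0,0,0],
    [0.4,-0.15,0,0,0,0,0],
    [0.8,-0.15,0,0,0,0,0],
    [1.1,-0.15,0,0,0,0,0],
    [1.3,-0.15,0,0,0,0,0],
    [1.4,-0.15,0,0,0,0,0],
    [1.5,-0.15,0,0,0,0,0],
    [1.5,-0.15,0,0,0,0,0]
  ]
}}

```text
time: 27.25
tool_pos: [0.4832, -0.1874, 0.0532]
tool_rot: [-3.142, -0.0, 0.03]
contact_force: [-0.7, 0.3, -2.8]
opening: 0.0181
grip_force: 40.0
```

```bash
python3 w.py
```

```text
at [ 0.4832 -0.1874  0.0532] rot [-3.142 -0.     0.03 ] F [-0.7  0.3 -2.8] open 0.0181 t 27.2
base tcp [-71.3 -14.4]
top wing -3.023 mod pi 68
side wing -3.016 mod pi 92
```

>>> {"fn": "play_rows", "kwargs": {
  "rows": [
    [0.1,0,0,0,0,0,0],
    [0.2,0,0,0,0,0,0],
    [0.3,0,0,0,0,0,0],
    [0.3,0,0,0,0,0,0]
  ]
}}

```text
time: 27.75
tool_pos: [0.4861, -0.1872, 0.0531]
tool_rot: [-3.141, 0.0, 0.03]
contact_force: [-0.8, 0.4, -2.2]
opening: 0.0179
grip_force: 40.0
```

```bash
python3 w.py
```

```text
at [ 0.4861 -0.1872  0.0531] rot [-3.141  0.     0.03 ] F [-0.8  0.4 -2.2] open 0.0179 t 27.8
base tcp [-68.5 -14.3]
top wing -3.015 mod pi 66
side wing -3.013 mod pi 96
```

```bash
python3 - <<'E'
from h import *
for n in('top','side'):
    g=np.load(f'pics/w_{n}.npz'); cc=cloud(n,g['d']); b=tob(cc); z=cc[...,2]; im=g['im'].astype(int)
    s=(b[...,0]>-40)&(b[...,0]<70)&(abs(b[...,1]+10)<45)&(z>.021)&(z<.036)&(im[...,0]<im[...,2]*1.35)
    for p in comps(cc,s,n+'jaws',8):
        q=tob(p); print(q.min(0).round(1),q.max(0).round(1),'tip',q[q[:,0]>q[:,0].max()-8].mean(0).round(1))
    s=(np.hypot(b[...,0]-60,b[...,1])<25)&(im[...,0]>im[...,2]*1.4)&(z>.02)&(z<.041)
    print('brass',b[s].min(0),b[s].max(0)) if s.any() else 0
g=np.load('pics/w_side.npz')['im']; q=g[180:225,290:350]; cv2.imwrite('pics/j2.png',cv2.resize(q,None,fx=12,fy=12,interpolation=cv2.INTER_CUBIC)[...,::-1])
E
```

```text
topjaws [353 194   5  16  43] rect [ 579.5 -164.4] [49.6 13.4] 0.6 jig [  41.7 -389. ] z [23.5 29.4 33. ]
topjaws [364 195   5   9  25] rect [ 588.5 -200.8] [13.2 26.8] 76.1 jig [  47.2 -426.1] z [24.1 29.9 32.3]
[ 0.9 -0.8] [50.5 12.7] tip [46.4  9.2]
[ 19.6 -38.8] [ 46.6 -25.2] tip [ 43. -32.]
brass [ 56.09871093 -14.28304612] [ 56.09871093 -14.28304612]
sidejaws [314 196  32  13 249] rect [ 560.1 -184.7] [89.  53.2] 4.1 jig [  20.5 -407.5] z [22.2 28.6 32. ]
[-39.3 -40.7] [49.3 12.8] tip [45.3  7.9]
brass [46.3940558  -6.18909595] [73.27977992 15.50776177]
```

View pics/j2.png

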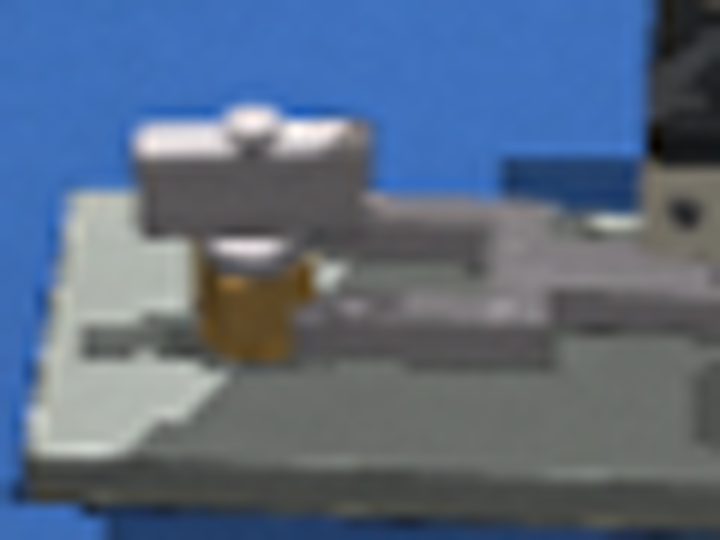

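>>> {"fn": "play_rows", "kwargs": {
  "rows": [
    [-0.3,0,0,0,0,0,0],
    [-0.7,0,0,0,0,0,0],
    [-0.8,0.35,0,0,0,0,0],
    [-0.8,0.7,0,0,0,0,0],
    [-0.8,0.7,0,0,0,0,0],
    [-0.6,0.7,0,0,0,0,0],
    [-0.4,0.7,0,0,0,0,0],
    [-0.3,0.7,0,0,0,0,0],
    [-0.2,0.7,0,0,0,0,0],
    [-0.2,0.7,0,0,0,0,0]
  ]
}}

```text
time: 28.85
tool_pos: [0.4823, -0.1938, 0.0527]
tool_rot: [-3.14, 0.005, 0.031]
contact_force: [-8.3, -1.2, -0.5]
opening: 0.0178
grip_force: 40.0
```

```bash
python3 w.py
```

```text
at [ 0.4823 -0.1938  0.0527] rot [-3.14   0.005  0.031] F [-8.3 -1.2 -0.5] open 0.0178 t 28.9
base tcp [-72.4 -20.9]
top wing -3.13 mod pi 62
side wing -3.07 mod pi 94
```

>>> {"fn": "play_rows", "kwargs": {
  "rows": [
    [0.1,0,0,0,0,0,0],
    [0.2,0,0,0,0,0,0],
    [0.2,0,0,0,0,0,0]
  ]
}}

```text
time: 29.25
tool_pos: [0.4832, -0.193, 0.0525]
tool_rot: [-3.138, 0.008, 0.031]
contact_force: [-11.6, 0.9, 3.8]
opening: 0.0178
grip_force: 40.0
```

```bash
python3 w.py
```

```text
at [ 0.4832 -0.193   0.0525] rot [-3.138  0.008  0.031] F [-11.6   0.9   3.8] open 0.0178 t 29.2
base tcp [-71.6 -20.1]
top wing 3.096 mod pi 67
side wing 3.059 mod pi 91
```

>>> {"fn": "play_rows", "kwargs": {
  "rows": [
    [0.1,-0.05,0,0,0,0,0],
    [0.2,-0.05,0,0,0,0,0],
    [0.2,-0.05,0,0,0,0,0]
  ]
}}

```text
time: 29.65
tool_pos: [0.4847, -0.1918, 0.0524]
tool_rot: [-3.137, 0.009, 0.032]
contact_force: [-12.7, 3.8, 3.3]
opening: 0.0178
grip_force: 40.3
```

```bash
python3 w.py
```

```text
at [ 0.4847 -0.1918  0.0524] rot [-3.137  0.009  0.032] F [-12.7   3.8   3.3] open 0.0178 t 29.6
base tcp [-70.  -18.9]
top wing 2.855 mod pi 66
side wing 2.839 mod pi 91
```

>>> {"fn": "play_rows", "kwargs": {
  "rows": [
    [-0.5,0.05,0,0,0,0,0],
    [-1,0.05,-0.05,0,0,0,0],
    [-1.5,0.05,-0.05,0,0,0,0],
    [-2,0,-0.05,0,0,0,0],
    [-2,-0.6,-0.05,0,0,0,0],
    [-2,-1.2,-0.05,0,0,0,0],
    [-2,-1.7,-0.05,0,0,0,0],
    [-2,-1.7,-0.05,0,0,0,0],
    [-2,-1.7,-0.05,0,0,0,0]
  ]
}}

```text
time: 30.65
tool_pos: [0.4681, -0.1771, 0.0538]
tool_rot: [3.141, -0.0, 0.031]
contact_force: [0.3, 0.2, -2.2]
opening: 0.0178
grip_force: 40.0
```

```bash
python3 w.py; cat > m.py <<'E'
from h import *
# spanner top surface (z~.029) edges by direct mask on height, rows of base x
for n in('top','side'):
    g=np.load(f'pics/w_{n}.npz'); cc=cloud(n,g['d']); b=tob(cc); z=cc[...,2]; im=g['im'].astype(int)
    s=(b[...,0]>-160)&(b[...,0]<75)&(abs(b[...,1])<45)&(z>.0235)&(z<.034)&(im[...,0]<im[...,2]*1.35)&(np.hypot(b[...,0]+70,b[...,1]-20)>14)&(np.hypot(b[...,0]-60,b[...,1])>14)
    q=b[s]
    for x in range(-160,75,10):
        k=q[(q[:,0]>=x)&(q[:,0]<x+10)]
        if len(k)>1:
            lo=k[k[:,1]<0][:,1]; hi=k[k[:,1]>0][:,1]
            print(n,x,len(k),[ (round(v.min(),1),round(v.max(),1)) if len(v) else None for v in (lo,hi)], 'mid outer',round((k[:,1].min()+k[:,1].max())/2,1))
E
python3 m.py
```

```text
at [ 0.4681 -0.1771  0.0538] rot [ 3.141 -0.     0.031] F [ 0.3  0.2 -2.2] open 0.0178 t 30.6
base tcp [-86.1  -3.7]
top wing 2.868 mod pi 65
side wing 2.877 mod pi 91
top -150 8 [(np.float64(-10.6), np.float64(-1.2)), (np.float64(2.2), np.float64(5.9))] mid outer -2.3
top -140 11 [(np.float64(-11.1), np.float64(-1.0)), (np.float64(2.0), np.float64(5.6))] mid outer -2.7
top -20 7 [None, (np.float64(13.8), np.float64(20.9))] mid outer 17.4
top -10 15 [(np.float64(-23.0), np.float64(-19.1)), (np.float64(13.6), np.float64(20.7))] mid outer -1.2
top 0 14 [(np.float64(-23.3), np.float64(-16.5)), (np.float64(13.3), np.float64(20.2))] mid outer -1.6
top 10 17 [(np.float64(-24.1), np.float64(-16.9)), (np.float64(13.0), np.float64(19.7))] mid outer -2.2
top 20 14 [(np.float64(-27.5), np.float64(-17.1)), (np.float64(13.1), np.float64(22.6))] mid outer -2.4
side -150 16 [(np.float64(-7.9), np.float64(-1.0)), (np.float64(0.5), np.float64(8.9))] mid outer 0.5
side -140 21 [(np.float64(-11.7), np.float64(-0.9)), (np.float64(0.8), np.float64(7.3))] mid outer -2.2
side -130 13 [(np.float64(-4.4), np
[... 879 characters left out ...]
6), np.float64(-0.0)), (np.float64(1.4), np.float64(7.8))] mid outer -2.9
side -30 37 [(np.float64(-27.2), np.float64(-0.9)), (np.float64(1.2), np.float64(21.8))] mid outer -2.7
side -20 34 [(np.float64(-25.9), np.float64(-1.1)), (np.float64(2.4), np.float64(21.7))] mid outer -2.1
side -10 30 [(np.float64(-25.7), np.float64(-13.8)), (np.float64(11.3), np.float64(23.2))] mid outer -1.3
side 0 25 [(np.float64(-26.5), np.float64(-15.8)), (np.float64(11.9), np.float64(21.7))] mid outer -2.4
side 10 26 [(np.float64(-27.9), np.float64(-15.0)), (np.float64(7.8), np.float64(19.1))] mid outer -4.4
side 20 20 [(np.float64(-28.4), np.float64(-15.3)), (np.float64(13.7), np.float64(22.2))] mid outer -3.1
```

>>> {"fn": "play_rows", "kwargs": {
  "rows": [
    [0,-0.19,0,0,0,0,0],
    [0.4,-0.19,0.1,0,0,0,0],
    [0.8,-0.19,0.1,0,0,0,0],
    [1.2,-0.19,0.1,0,0,0,0],
    [1.6,-0.19,0.1,0,0,0,0],
    [2,-0.19,0.1,0,0,0,0],
    [2.4,-0.19,0.1,0,0,0,0],
    [2.4,-0.19,0.1,0,0,0,0]
  ]
}}

```text
time: 31.55
tool_pos: [0.4924, -0.1748, 0.0527]
tool_rot: [3.141, -0.001, 0.03]
contact_force: [0.2, 0.1, -2.9]
opening: 0.018
grip_force: 40.0
```

```bash
python3 w.py; python3 m.py | grep -E "(top|side) (1|2|3|4|5|-1|0|-)"|grep top
```

```text
at [ 0.4924 -0.1748  0.0527] rot [ 3.141e+00 -1.000e-03  3.000e-02] F [ 0.2  0.1 -2.9] open 0.018 t 31.6
base tcp [-61.8  -2.1]
top wing 2.859 mod pi 66
side wing 2.868 mod pi 93
top -130 2 [None, (np.float64(1.3), np.float64(21.1))] mid outer 11.2
top -120 17 [(np.float64(-9.0), np.float64(-1.9)), (np.float64(0.8), np.float64(8.4))] mid outer -0.3
top -110 13 [(np.float64(-8.6), np.float64(-2.4)), (np.float64(1.2), np.float64(7.7))] mid outer -0.4
top 10 8 [(np.float64(-20.8), np.float64(-20.4)), (np.float64(16.2), np.float64(23.1))] mid outer 1.2
top 20 15 [(np.float64(-21.1), np.float64(-14.0)), (np.float64(15.9), np.float64(22.8))] mid outer 0.9
top 30 18 [(np.float64(-21.5), np.float64(-14.0)), (np.float64(15.5), np.float64(22.4))] mid outer 0.5
top 40 16 [(np.float64(-21.9), np.float64(-14.9)), (np.float64(8.7), np.float64(22.0))] mid outer 0.1
top 50 10 [(np.float64(-25.5), np.float64(-18.3)), (np.float64(11.2), np.float64(24.9))] mid outer -0.3
```

>>> {"fn": "play_rows", "kwargs": {
  "rows": [
    [0.3,0,0,0,0,0,0],
    [0.6,0,0,0,0,0,0],
    [0.9,0,0,0,0,0,0],
    [1.2,0,0,0,0,0,0],
    [1.2,0,0,0,0,0,0]
  ]
}}

```text
time: 32.15
tool_pos: [0.5043, -0.1744, 0.0527]
tool_rot: [3.141, -0.001, 0.03]
contact_force: [0.1, 0.0, -2.8]
opening: 0.0174
grip_force: 40.0
```

```bash
python3 w.py
```

```text
at [ 0.5043 -0.1744  0.0527] rot [ 3.141e+00 -1.000e-03  3.000e-02] F [ 0.1  0.  -2.8] open 0.0174 t 32.1
base tcp [-49.9  -2.1]
top wing 2.83 mod pi 60
side wing 2.861 mod pi 90
```

>>> {"fn": "play_rows", "kwargs": {
  "rows": [
    [0.4,0,0,0,0,0,0],
    [0.8,0,0,0,0,0,0],
    [1.2,0,0,0,0,0,0],
    [1.6,0,0,0,0,0,0],
    [2,0,0,0,0,0,0],
    [2.3,0,0,0,0,0,0],
    [2.3,0,0,0,0,0,0]
  ]
}}

```text
time: 32.95
tool_pos: [0.5272, -0.1737, 0.0527]
tool_rot: [3.142, -0.0, 0.03]
contact_force: [-0.8, 0.6, -2.1]
opening: 0.0176
grip_force: 40.0
```

```bash
python3 w.py; python3 m.py|grep -v "top -1[0-9] "; python3 - <<'E'
from h import *
for n in('side','top'):
    g=np.load(f'pics/w_{n}.npz'); cc=cloud(n,g['d']); b=tob(cc); z=cc[...,2]
    s=(b[...,0]>70)&(b[...,0]<105)&(abs(b[...,1])<40)&(z>.0235)&(z<.034); print(n,'tips x',np.percentile(b[s][:,0],[50,95,100]) if s.any() else None)
    s=(b[...,0]<-70)&(b[...,0]>-120)&(abs(b[...,1])<9)&(z>.0235)&(z<.034); print(n,'end x',b[s][:,0].min())
E
```

```text
at [ 0.5272 -0.1737  0.0527] rot [ 3.142 -0.     0.03 ] F [-0.8  0.6 -2.1] open 0.0176 t 33.0
base tcp [-26.9  -2.1]
top wing 2.965 mod pi 23
side wing 2.856 mod pi 95
top -90 11 [(np.float64(-10.3), np.float64(-3.1)), (np.float64(0.0), np.float64(9.5))] mid outer -0.4
top -80 16 [(np.float64(-10.8), np.float64(-0.2)), (np.float64(0.1), np.float64(6.6))] mid outer -2.1
top -70 15 [(np.float64(-10.5), np.float64(-0.5)), (np.float64(2.2), np.float64(6.2))] mid outer -2.1
top 50 2 [(np.float64(-21.8), np.float64(-21.8)), (np.float64(21.3), np.float64(21.3))] mid outer -0.3
top 60 14 [(np.float64(-22.3), np.float64(-18.7)), (np.float64(14.2), np.float64(21.6))] mid outer -0.4
top 70 10 [(np.float64(-22.8), np.float64(-15.7)), (np.float64(14.2), np.float64(21.0))] mid outer -0.9
side -90 18 [(np.float64(-14.6), np.float64(-0.4)), (np.float64(2.0), np.float64(10.1))] mid outer -2.3
side -80 20 [(np.float64(-12.5), np.float64(-0.5)), (np.float64(1.5), np.float64(7.3))] mid outer -2.6
side -70 12 [(np.float64(-3.5), np.float64(-0.0)), (np.float64(0.1), np.float64(7.7))] mid outer 2.1
side -6
[... 712 characters left out ...]
 19 [(np.float64(-9.2), np.float64(-0.0)), (np.float64(1.4), np.float64(12.4))] mid outer 1.6
side 30 37 [(np.float64(-21.5), np.float64(-3.2)), (np.float64(1.3), np.float64(21.5))] mid outer 0.0
side 40 19 [(np.float64(-15.6), np.float64(-5.6)), (np.float64(2.1), np.float64(22.8))] mid outer 3.6
side 50 14 [None, (np.float64(12.6), np.float64(22.7))] mid outer 17.6
side 60 10 [None, (np.float64(11.4), np.float64(23.5))] mid outer 17.5
side 70 12 [(np.float64(-19.0), np.float64(-14.6)), (np.float64(11.5), np.float64(23.8))] mid outer 2.4
side tips x [79.31039942 87.76968667 89.28055741]
side end x -87.89411881316991
top tips x [77.79938331 88.39901007 90.56090878]
top end x -85.9978215869927
```

>>> {"fn": "play_rows", "kwargs": {
  "rows": [
    [0.1,0,0.05,0,0,0,0],
    [0.2,0,0.1,0,0,0,0],
    [0.2,0,0.1,0,0,0,0],
    [0.2,0,0.1,0,0,0,0]
  ]
}}

```text
time: 33.45
tool_pos: [0.5287, -0.1736, 0.0517]
tool_rot: [-3.141, 0.0, 0.03]
contact_force: [0.5, -0.2, -1.7]
opening: 0.0176
grip_force: 40.0
```

>>> {"fn": "play_rows", "kwargs": {
  "rows": [
    [0,0,0,0,0,0,0.4],
    [0,0,0,0,0,0,0.4],
    [0,0,0,0,0,0,0.4],
    [0,0,-2,0,0,0,0.4],
    [0,0,-5,0,0,0,0.4],
    [0,0,-10,0,0,0,0.4],
    [0,0,-15,0,0,-0.15,0.4],
    [0,0,-15,0,0,-0.3,0.4],
    [0,0,-15,0,0,-0.45,0.4],
    [0,0,-15,0,0,-0.6,0.4],
    [0,0,-15,0,0,-0.75,0.4],
    [0,0,-15,0,0,-0.9,0.4],
    [0,0,-15,0,0,-1.05,0.4],
    [0,0,-15,0,0,-1.2,0.4],
    [0,0,-15,0,0,-1.35,0.4],
    [0,0,-15,0,0,-1.5,0.4],
    [0,0,-15,0,0,-1.65,0.4],
    [0,0,-15,0,0,-1.8,0.4],
    [0,0,-15,0,0,-1.95,0.4],
    [0,0,-15,0,0,-2.1,0.4]
  ]
}}

```text
time: 35.45
tool_pos: [0.5288, -0.1736, 0.2019]
tool_rot: [3.141, 0.0, 2.136]
contact_force: [-0.4, -0.5, 0.1]
opening: 0.0371
grip_force: 0.0
```

```bash
python3 w.py; python3 - <<'E'
from h import *
for n in('side','top'):
    g=np.load(f'pics/w_{n}.npz'); cc=cloud(n,g['d']); b=tob(cc); z=cc[...,2]
    s=(b[...,0]>70)&(b[...,0]<105)&(abs(b[...,1])<40)&(z>.0235)&(z<.034); print(n,'tips x',np.percentile(b[s][:,0],[50,95,100]) if s.any() else None)
    s=(b[...,0]<-70)&(b[...,0]>-120)&(abs(b[...,1])<9)&(z>.0235)&(z<.034); print(n,'end x',b[s][:,0].min() if s.any() else None)
    s=(abs(b[...,0]+25)<25)&(abs(b[...,1])<20)&(z>.06)&(z<.075); print(n,'grip top',b[s].mean(0),np.percentile(z[s],[5,95]))if s.any() else None
N=bw(60,.1); print(N)
go((*N,.2,2.887),(*N,.062,2.887))
E
```

```text
at [ 0.5288 -0.1736  0.2019] rot [3.141 0.    2.136] F [-0.4 -0.5  0.1] open 0.0371 t 35.5
base tcp [-25.4  -2.1]
few 0
side wing 2.851 mod pi 91
side tips x [80.47517836 89.46220248 90.83344721]
side end x -84.97654025505199
side grip top [-26.56429816   1.61150566] [0.06078076 0.06976459]
top tips x [ 98.34793003 103.92870674 104.54879304]
top end x -82.81298216126204
top grip top [-39.88515352   7.89738498] [0.06163565 0.06163565]
[ 0.61407    -0.16890031]
at [ 0.5288 -0.1736  0.2019] rot [3.141 0.    2.131] F [-0.1 -0.5  0.1] open 0.0371 t 35.5
[-4.13, 7.48, 0.19, 0.0, 0.0, -0.756] rows>= 6
[-4.13, 7.47, 13.99, 0.0, 0.0, -0.756] rows>= 6
```

>>> {"fn": "play_rows", "kwargs": {
  "rows": [
    [-1,1.8,0,0,0,-0.15,0.4],
    [-2,3.6,0,0,0,-0.3,0.4],
    [-3.2,5.6,0,0,0,-0.45,0.4],
    [-4.3,7.45,0,0,0,-0.6,0.4],
    [-4.3,7.45,0,0,0,-0.756,0.4],
    [-4.3,7.45,3,0,0,-0.756,0.4],
    [-4.3,7.45,7,0,0,-0.756,0.4],
    [-4.3,7.45,10,0,0,-0.756,0.4],
    [-4.3,7.45,12.5,0,0,-0.756,0.4],
    [-4.3,7.45,13.8,0,0,-0.756,0.4],
    [-4.3,7.45,13.8,0,0,-0.756,0.4],
    [-4.3,7.45,13.8,0,0,-0.756,0],
    [-4.3,7.45,13.8,0,0,-0.756,0],
    [-4.3,7.45,13.8,0,0,-0.756,0],
    [-4.3,7.45,13.8,0,0,-0.756,0],
    [-4.3,7.45,13.8,0,0,-0.756,0]
  ],
  "squeeze": 30
}}

```text
time: 37.15
tool_pos: [0.6157, -0.1715, 0.0658]
tool_rot: [-3.14, 0.004, 2.886]
contact_force: [-0.9, -1.5, 7.2]
opening: 0.0115
grip_force: 32.0
```

```bash
python3 w.py; python3 -c "
from h import *
print(robot.observe()['torque'])"
```

```text
at [ 0.6157 -0.1715  0.0658] rot [-3.14   0.004  2.886] F [-0.9 -1.5  7.2] open 0.0115 t 37.1
base tcp [61.6 -2.5]
few 5
side wing 1.983 mod pi 49
[-0.23917405  0.18396453  0.0705973 ]
```

>>> {"fn": "play_rows", "kwargs": {
  "rows": [
    [0,0,-0.2,0,0,0,0],
    [0,0,-0.2,0,0,0.1,0],
    [0,0,-0.2,0,0,0.2,0],
    [0,0,-0.2,0,0,0.3,0],
    [0,0,-0.2,0,0,0.4,0],
    [0,0,-0.2,0,0,0.4,0]
  ],
  "squeeze": 40
}}

```text
time: 37.85
tool_pos: [0.6152, -0.1722, 0.0659]
tool_rot: [-3.141, 0.003, 2.483]
contact_force: [1.4, -5.3, -3.3]
opening: 0.0113
grip_force: 40.8
```

```bash
cat > k.py <<'E'
from h import *
go(); print('M',robot.observe()['torque'].round(2))
im,d=shot('side','k'); cc=cloud('side',d); b=tob(cc); z=cc[...,2]
s=(b[...,0]>-95)&(b[...,0]<-50)&(b[...,1]<13)&(b[...,1]>-20)&(z>.0235)&(z<.034); p=b[s]
print('handle +y edge near lug', [ (x,p[(abs(p[:,0]-x)<5)][:,1].max().round(1)) for x in (-85,-75,-65,-55) if (abs(p[:,0]-x)<5).any()], 'end x',p[:,0].min().round(1))
s=(b[...,0]>60)&(b[...,0]<105)&(abs(b[...,1])<40)&(z>.0235)&(z<.034); print('tips',np.percentile(b[s][:,0],98) if s.any() else None)
s=(abs(b[...,0]+25)<30)&(abs(b[...,1])<20)&(z>.062)&(z<.075); print('grip top',b[s].mean(0).round(1) if s.any() else None)
E
python3 k.py
```

```text
at [ 0.6152 -0.1722  0.0659] rot [-3.141e+00  3.000e-03  2.483e+00] F [ 1.4 -5.3 -3.3] open 0.0113 t 37.9
M [-1.19 -0.37  0.  ]
handle +y edge near lug [(-85, np.float64(9.3)), (-75, np.float64(12.1)), (-65, np.float64(11.2)), (-55, np.float64(10.8))] end x -85.0
tips 89.18504546192624
grip top [-28.3   2.4]
```

>>> {"fn": "play_rows", "kwargs": {
  "rows": [
    [0,0,0,0,0,0.1,0],
    [0,0,0,0,0,0.2,0],
    [0,0,0,0,0,0.3,0],
    [0,0,0,0,0,0.4,0],
    [0,0,0,0,0,0.5,0],
    [0,0,0,0,0,0.6,0],
    [0,0,0,0,0,0.7,0],
    [0,0,0,0,0,0.8,0],
    [0,0,0,0,0,0.9,0],
    [0,0,0,0,0,1,0],
    [0,0,0,0,0,1.1,0],
    [0,0,0,0,0,1.2,0],
    [0,0,0,0,0,1.2,0]
  ]
}}

```text
time: 39.2
tool_pos: [0.6129, -0.1731, 0.0659]
tool_rot: [-3.139, 0.004, 1.283]
contact_force: [-7.5, -10.1, 1.0]
opening: 0.0115
grip_force: 41.0
```

```bash
python3 k.py
```

```text
at [ 0.6129 -0.1731  0.0659] rot [-3.139  0.004  1.283] F [ -7.5 -10.1   1. ] open 0.0115 t 39.2
M [-1.94  1.31 -0.02]
handle +y edge near lug [(-85, np.float64(8.4)), (-75, np.float64(13.0)), (-65, np.float64(12.8)), (-55, np.float64(12.4))] end x -85.0
tips 89.15769008245226
grip top [-28.    1.4]
```

>>> {"fn": "play_rows", "kwargs": {
  "rows": [
    [-0.1,0,0,0,0,0.1,0],
    [-0.1,0,0,0,0,0.2,0],
    [-0.1,0,0,0,0,0.3,0],
    [-0.1,0,0,0,0,0.35,0],
    [-0.1,0,0,0,0,0.35,0]
  ]
}}

```text
time: 39.75
tool_pos: [0.6121, -0.1728, 0.0658]
tool_rot: [-3.138, 0.004, 0.934]
contact_force: [-8.4, -5.6, 4.3]
opening: 0.0119
grip_force: 41.3
```

```bash
python3 k.py
```

```text
at [ 0.6121 -0.1728  0.0658] rot [-3.138  0.004  0.934] F [-8.4 -5.6  4.3] open 0.0119 t 39.8
M [-1.24  1.61  0.03]
handle +y edge near lug [(-85, np.float64(9.2)), (-75, np.float64(9.2)), (-65, np.float64(9.1)), (-55, np.float64(8.9))] end x -85.0
tips 89.73470524232273
grip top [-27.8   1.9]
```

>>> {"fn": "play_rows", "kwargs": {
  "rows": [
    [-0.05,-0.05,0,0,0,0.05,0],
    [-0.05,-0.05,0,0,0,0.1,0],
    [-0.05,-0.05,0,0,0,0.15,0],
    [-0.05,-0.05,0,0,0,0.2,0],
    [-0.05,-0.05,0,0,0,0.2,0]
  ],
  "squeeze": 50
}}

```text
time: 40.3
tool_pos: [0.6119, -0.1726, 0.0658]
tool_rot: [-3.14, 0.004, 0.737]
contact_force: [-6.6, -4.8, 3.2]
opening: 0.012
grip_force: 52.4
```

```bash
python3 k.py
```

```text
at [ 0.6119 -0.1726  0.0658] rot [-3.14   0.004  0.737] F [-6.6 -4.8  3.2] open 0.012 t 40.3
M [-1.    1.3   1.03]
handle +y edge near lug [(-85, np.float64(11.3)), (-75, np.float64(12.3)), (-65, np.float64(12.8)), (-55, np.float64(12.2))] end x -87.7
tips 88.038274116896
grip top [-28.3   3.2]
```

>>> {"fn": "play_rows", "kwargs": {
  "rows": [
    [0,0,0,0,0,0,0.4],
    [0,0,0,0,0,0,0.4],
    [0,0,0,0,0,0,0.4],
    [0,0,-3,0,0,0,0.4],
    [0,0,-7,0,0,0,0.4],
    [0,0,-12,0,0,0,0.4],
    [0,0,-14,0,0,0,0.4],
    [0,0,-14,0,0,0.15,0.4],
    [0,0,-14,0,0,0.3,0.4],
    [0,0,-14,0,0,0.45,0.4],
    [0,0,-14,0,0,0.6,0.4],
    [0,0,-14,0,0,0.72,0.4],
    [0,0,-14,0,0,0.72,0.4]
  ]
}}

```text
time: 41.65
tool_pos: [0.6139, -0.1714, 0.2057]
tool_rot: [-3.141, -0.0, 0.015]
contact_force: [1.1, 0.3, -0.3]
opening: 0.0369
grip_force: 0.0
```

```bash
python3 k.py; python3 w.py; python3 - <<'E'
from h import *
g=np.load('pics/w_side.npz'); im=g['im'].astype(int); cc=cloud('side',g['d']); b=tob(cc); z=cc[...,2]
s=(np.hypot(b[...,0]-60,b[...,1])<25)&(im[...,0]>im[...,2]*1.4)&(z>.028)&(z<.041); vs,us=np.nonzero(s)
for u in np.unique(us): k=us==u; print(u,k.sum(),np.median(b[vs[k],u],0).round(1))
s=(abs(b[...,0]+25)<30)&(abs(b[...,1])<25)&(z>.062)&(z<.075)
r=cv2.minAreaRect(b[s].astype(np.float32)); print('grip',r)
G=bw(*r[0]); go((G[0]+.001,G[1]-.002,.2,.03),(G[0]+.001,G[1]-.002,.0517,.03))
E
```

```text
at [ 0.6139 -0.1714  0.2057] rot [-3.141 -0.     0.015] F [ 1.1  0.3 -0.3] open 0.0369 t 41.6
M [-0.02  0.14 -0.01]
handle +y edge near lug [(-85, np.float64(12.9)), (-75, np.float64(12.7)), (-65, np.float64(12.7)), (-55, np.float64(10.0))] end x -87.8
tips 87.7134276935332
grip top [-27.8   3.6]
at [ 0.6138 -0.1714  0.2057] rot [-3.141 -0.     0.019] F [ 0.  -0.2 -0.2] open 0.0368 t 41.7
base tcp [59.7 -2.4]
few 6
side wing 0.801 mod pi 85
307 2 [69.1  7.1]
308 3 [66.4  5.8]
309 3 [63.1  9.9]
310 3 [60.4  8.4]
311 3 [57.3 10.5]
312 4 [54.4 12. ]
313 4 [51.7 10.2]
314 4 [48.9  9.9]
315 3 [46.7  1.7]
grip ((-27.889202117919922, 2.273159980773926), (31.048614501953125, 20.24880599975586), 1.496131181716919)
at [ 0.6138 -0.1715  0.2057] rot [-3.141 -0.     0.019] F [ 0.2 -0.8 -0.1] open 0.0369 t 41.8
[-8.66, -0.17, 0.57, -0.0, -0.0, -0.011] rows>= 2
[-8.66, -0.17, 15.4, -0.0, -0.0, -0.011] rows>= 4
```

>>> {"fn": "play_rows", "kwargs": {
  "rows": [
    [-4,-0.1,0,0,0,0,0.4],
    [-8.5,-0.1,0,0,0,0,0.4],
    [-8.5,-0.1,0,0,0,0,0.4],
    [-8.5,-0.1,4,0,0,0,0.4],
    [-8.5,-0.1,8,0,0,0,0.4],
    [-8.5,-0.1,12,0,0,0,0.4],
    [-8.5,-0.1,14.3,0,0,0,0.4],
    [-8.5,-0.1,15.3,0,0,0,0.4],
    [-8.5,-0.1,15.3,0,0,0,0.4],
    [-8.5,-0.1,15.3,0,0,0,0],
    [-8.5,-0.1,15.3,0,0,0,0],
    [-8.5,-0.1,15.3,0,0,0,0],
    [-8.5,-0.1,15.3,0,0,0,0]
  ],
  "squeeze": 40
}}

```text
time: 43.1
tool_pos: [0.5296, -0.172, 0.0541]
tool_rot: [3.141, -0.003, 0.016]
contact_force: [-0.7, 2.1, 7.6]
opening: 0.0177
grip_force: 40.0
```

```bash
python3 w.py
```

```text
at [ 0.5296 -0.172   0.0541] rot [ 3.141e+00 -3.000e-03  1.600e-02] F [-0.7  2.1  7.6] open 0.0177 t 43.1
base tcp [-24.5  -0.5]
few 18
side wing 0.787 mod pi 87
```

>>> {"fn": "play_rows", "kwargs": {
  "rows": [
    [0,0.05,-0.1,0,0,0,0],
    [0,0.1,-0.1,0,0,-0.01,0],
    [0,0.15,-0.1,0,0,-0.015,0],
    [0,0.15,-0.1,0,0,-0.015,0]
  ]
}}

```text
time: 43.6
tool_pos: [0.5295, -0.1735, 0.0542]
tool_rot: [3.141, -0.002, 0.031]
contact_force: [4.4, 3.0, 2.9]
opening: 0.0179
grip_force: 40.0
```

```bash
python3 w.py
```

```text
at [ 0.5295 -0.1735  0.0542] rot [ 3.141e+00 -2.000e-03  3.100e-02] F [4.4 3.  2.9] open 0.0179 t 43.6
base tcp [-24.7  -2. ]
top wing -2.659 mod pi 20
side wing 0.844 mod pi 85
```

>>> {"fn": "play_rows", "kwargs": {
  "rows": [
    [-0.3,0,0,0,0,0,0],
    [-0.6,0,0,0,0,0,0],
    [-0.9,0,0,0,0,0,0],
    [-1.2,0,0,0,0,0,0],
    [-1.5,0,0,0,0,0,0],
    [-1.5,0,0,0,0,0,0]
  ]
}}

```text
time: 44.3
tool_pos: [0.5156, -0.1743, 0.0542]
tool_rot: [3.14, -0.004, 0.032]
contact_force: [2.3, -0.2, 0.4]
opening: 0.0178
grip_force: 40.0
```

```bash
python3 w.py
```

```text
at [ 0.5156 -0.1743  0.0542] rot [ 3.14  -0.004  0.032] F [ 2.3 -0.2  0.4] open 0.0178 t 44.3
base tcp [-38.6  -2.4]
top wing 0.931 mod pi 58
side wing 0.881 mod pi 80
```

>>> {"fn": "play_rows", "kwargs": {
  "rows": [
    [-0.5,0,0,0,0,0,0],
    [-1,0,0,0,0,0,0],
    [-1.5,0,0,0,0,0,0],
    [-2,0,0,0,0,0,0],
    [-2.5,0,0,0,0,0,0],
    [-3.2,0,0,0,0,0,0],
    [-4,0,0,0,0,0,0],
    [-4.8,0,0,0,0,0,0],
    [-5.6,0,0,0,0,0,0],
    [-5.6,0,0,0,0,0,0],
    [-5.6,0,-3,0,0,0,0],
    [-5.6,0,-7,0,0,0,0],
    [-5.6,0,-7.5,0,0,0,0]
  ]
}}

```text
time: 45.7
tool_pos: [0.4576, -0.1763, 0.1313]
tool_rot: [3.14, -0.001, 0.031]
contact_force: [1.3, -1.6, -2.5]
opening: 0.0178
grip_force: 40.0
```

```bash
python3 w.py; python3 - <<'E'
from h import *
g=np.load('pics/w_side.npz'); cc=cloud('side',g['d']); z=cc[...,2]; im=g['im']
s=(abs(cc[...,0]-.47)<.15)&(abs(cc[...,1]+.172)<.05)&(z>.075)&(z<.125)&(im.min(2)>90)
comps(cc,s,'span',20)
go((.478,-.4236,.13,-.19),(.478,-.4236,.0385,-.19))
E
```

```text
at [ 0.4576 -0.1763  0.1313] rot [ 3.14e+00 -1.00e-03  3.10e-02] F [ 1.3 -1.6 -2.5] open 0.0178 t 45.7
base tcp [-96.6  -2.6]
top wing 0.923 mod pi 63
side wing 0.902 mod pi 81
span [325 178  38  12 205] rect [ 521.7 -174.3] [100.4  50.9] 1.7 jig [ -16.9 -393.6] z [100.8 103.4 106.2]
span [371 183  20   6  96] rect [ 420.6 -177.5] [23.6 51.9] 89.9 jig [-117.8 -387.6] z [100.7 103.5 106.7]
at [ 0.4566 -0.1755  0.1285] rot [-3.141e+00  2.000e-03  3.100e-02] F [-0.6  0.  -2.6] open 0.0178 t 45.8
[1.38, 24.86, -0.16, -0.0, 0.002, 0.221] rows>= 5
[1.39, 24.87, 8.99, -0.0, 0.002, 0.221] rows>= 6
```

>>> {"fn": "play_rows", "kwargs": {
  "rows": [
    [0.3,5,0,0,0,0.04,0],
    [0.6,10,0,0,0,0.08,0],
    [0.9,15,0,0,0,0.12,0],
    [1.1,20,0,0,0,0.17,0],
    [1.4,24.9,0,0,0,0.22,0],
    [1.4,24.9,0,0,0,0.22,0],
    [1.4,24.9,3,0,0,0.22,0],
    [1.4,24.9,6,0,0,0.22,0],
    [1.4,24.9,7.8,0,0,0.22,0],
    [1.4,24.9,8.4,0,0,0.22,0],
    [1.4,24.9,8.4,0,0,0.22,0],
    [1.4,24.9,8.4,0,0,0.22,0]
  ]
}}

```text
time: 47.0
tool_pos: [0.4787, -0.4231, 0.0432]
tool_rot: [-3.14, 0.003, -0.189]
contact_force: [-0.3, -0.9, -2.4]
opening: 0.0179
grip_force: 40.0
```

>>> {"fn": "play_rows", "kwargs": {
  "rows": [
    [0,0,0.1,0,0,0,0],
    [0,0,0.2,0,0,0,0],
    [0,0,0.3,0,0,0,0],
    [0,0,0.3,0,0,0,0],
    [0,0,0.3,0,0,0,0.4],
    [0,0,0.3,0,0,0,0.4],
    [0,0,0.3,0,0,0,0.4],
    [0,0,-3,0,0,0,0.4],
    [0,0,-7,0,0,0,0.4],
    [0,0,-12,0,0,0,0.4],
    [-10,0,-16,0,0,0,0.4],
    [-10,0,-16,0,0,0,0.4],
    [-10,0,-16,0,0,0,0.4]
  ]
}}

```text
time: 48.3
tool_pos: [0.3783, -0.4051, 0.2075]
tool_rot: [3.139, -0.001, -0.191]
contact_force: [-0.5, 0.6, 0.3]
opening: 0.0367
grip_force: 0.0
```

```bash
python3 w.py; python3 - <<'E'
from h import *
for n in('top','side'):
    g=np.load(f'pics/w_{n}.npz'); cc=cloud(n,g['d']); z=cc[...,2]; j=toj(cc)
    s=(abs(cc[...,0]-.5)<.16)&(abs(cc[...,1]+.43)<.075)
    comps(cc,s&(z>.03)&(z<.07),n+' grip'); comps(cc,s&(z>.0085)&(z<.022),n+' spanner',20)
    comps(cc,(np.hypot(cc[...,0]-.537,cc[...,1]-.06)<.05)&(z>.086)&(z<.13),n+' tb')
    m=(abs(j[...,0]-20)<14)&(abs(j[...,1])<130)&(z>.066)&(z<.09); print(n,'bar slope',np.polyfit(j[m][:,1],z[m]*1000,1))
    comps(cc,(j[...,0]>-80)&(j[...,0]<0)&(abs(j[...,1])<130)&(z>.055)&(z<.070),n+' blk',40)
cv2.imwrite('pics/final.png',np.load('pics/w_side.npz')['im'][...,::-1])
E
```

```text
at [ 0.3783 -0.4051  0.2075] rot [ 3.139e+00 -1.000e-03 -1.910e-01] F [-0.5  0.6  0.3] open 0.0367 t 48.3
base tcp [-182.7 -228.9]
top wing 0.925 mod pi 67
side wing 0.903 mod pi 83
top grip [451 188  10  14  78] rect [ 600.5 -494.4] [42.3 19.5] 0.6 jig [  32.6 -719.5] z [32.6 58.2 69. ]
top grip [430 227   9  11  76] rect [ 478.2 -420.4] [19.3 33.1] 75.0 jig [ -82.5 -634.8] z [34.3 53.1 57.7]
top spanner [427 197  18  38 230] rect [ 531.1 -431.8] [ 51.3 125.2] 79.7 jig [ -30.9 -650.9] z [ 9.5 14.5 19.3]
top spanner [426 235   8  15  82] rect [ 442.8 -414.9] [21.5 46.6] 77.6 jig [-117.3 -626.1] z [10.4 14.8 18.7]
top tb [275 210  23   8 129] rect [537.1  60.7] [20.1 70.3] 2.7 jig [  19.8 -160.9] z [ 89.3  95.2 119.5]
top bar slope [2.14696262e-04 7.98034419e+01]
top blk [257 222  17  21 303] rect [479.1 131.8] [62.3 50.1] 5.7 jig [-31.5 -84.9] z [59.1 63.6 67.4]
top blk [205 227  17  21 307] rect [463.5 299. ] [63.1 51.1] 3.9 jig [-31.8  83. ] z [59.7 63.8 67.6]
side grip [320 133  13  13 133] rect [ 598.6 -494.4] [20.2 41.8] 89.9 jig [  30.7 -719.4] z [32.2 51.6 68.6]
side grip [356 149  11  11  98] rect [ 476.9 -420.1] [19.9 33.6] 78.9 jig [ -83.8 -634.3] z [31.6 47.2 56.8]
side spanner [320 145  12   6  38] rect [ 599.9 -494.9] [19.4 39.3] 89.8 jig [  31.9 -720. ] z [ 9.5 15.  21. ]
side spanner [325 152  54  16 286] rect [ 504.7 -429.8] [ 58.5 177.5] 80.8 jig [ -57.  -646.4] z [ 9.4 14.6 18.1]
side tb [329 233   7  28 179] rect [535.8  61.3] [14.4 73.9] 4.2 jig [  18.6 -160.2] z [ 89.8  94.5 118.2]
side bar slope [-2.72108140e-03  7.96923752e+01]
side blk [341 272  29  20 555] rect [478. 132.] [64.3 52.3] 5.6 jig [-32.5 -84.6] z [58.2 63.7 65.9]
side blk [343 336  35  26 836] rect [462.8 298.3] [65.  52.1] 5.1 jig [-32.6  82.4] z [59.6 63.4 65.8]
```

View pics/final.png

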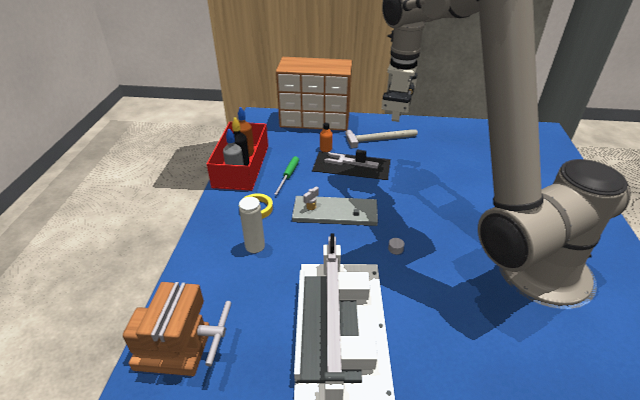

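The final picture shows both blocks flat under the closed bar at about (335,320). The turnbutton is across the bar's end at (332,245), and the spanner is flat on the mat at (360,158). Handing in.

```bash
python3 -c "
from h import *
print(robot.hand_in())"
```

```text
the job is handed in; nothing more can be done
None
```

The job is handed in, with no verdict returned: both blocks lie flat under the closed, secured bar, the wing nut is jammed tight and the spanner is back flat on the mat. On the first try the spanner turned the square nut about 0.41 rad (limit 0.5); I pushed it back before refitting, and it ended about 0.1 rad from its setting.

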